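# Index the sample bottle one division on the run-out tester

### The job

Set the green sample bottle up for its next run-out reading: stand it upright between the three jaws of the tester's turntable and let go, then swing the red clamp lever fully anticlockwise to free the table. Crank the worm handle clockwise, several turns, until the red division line of the table lies at the fixed pointer, then swing the red lever fully back to lock the table. Only with the table locked again, swing the dial-gauge arm fully home so that its plunger bears on the bottle, let go, and leave everything else on the bench where it stands.

Things in the scene. Friction and masses are not known exactly. Their poses are not given: they have to be found in the camera images.
- tester: Grey bottle run-out tester fixed on the bench. Origin on the bench below the turntable's axis, z up; (x, y, z) below are mm in this frame. Base slab x -110 to 135, y -90 to 100, up to z 34. Turntable radius 65 on the axis. Worm box x 22 to 68, y -88 to 12, up to z 84. Gauge column radius 11 at (110, 75) up to z 190. Crank at the -y side, clamp lever at the -x -y corner, gauge at +y.
- pointer (a point): Tip of the fixed black pointer, on the tester's +x side, just above the turntable's rim, at (58, 0, 102).
- seat (a point): Centre of the turntable's upper face, at (0, 0, 100), where the bottle's underside is to rest. Three dark jaws, 16 mm wide and 10 mm high above the face, stand round it 120 deg apart, their inner faces 34 mm from the centre (4 mm clear of a centred bottle); they turn with the table.
- turntable (a joint): Table angle, rad, grows anticlockwise seen from above. Twelve lines 30 deg apart mark its rim, one red, 4.5 mm wide: it lies at the pointer at 0.5236. Starts between -0.09 and 0.09. Driven only by the crank through a self-locking worm: it equals the crank angle divided by 36 (10 deg per crank turn).
- crank (a joint): Crank angle, rad, no end stops; 0 with the handle straight up, grows clockwise as seen by someone facing the crank from the -y side (the handle goes from the top towards the tester's +x). The shaft lies along y through (45, -99, 66). Turns with about 0.04 N m and stays where it is left. Starts anywhere from -3.14 to 3.14.
- crank_grip (a point): Middle of the black crank handle: a freely spinning sleeve, 16 mm diameter, 50 mm long, parallel to the tester's y, from y -117 to -167. At crank angle a this point is at (45 + 30 sin a, -142, 66 + 30 cos a): a circle of 30 mm radius in the upright x-z plane. Crank arm and hub lie between y -99 and -116; the rest round the handle is clear.
- clamp (a joint): Red table clamp lever, rad: 0 locked (end stop), 1.134 free (end stop), growing anticlockwise seen from above. Upright axis at (-90, -65). Stays where it is left; takes about 0.1 N m (some 2.5 N at the grip). The table must not be cranked while the lever is locked.
- clamp_grip (a point): On the axis of the lever's red upright grip: a post 14 mm in diameter, free between z 53 and z 92, 45 mm from the lever's axis; this point is at z 74. In the tester frame it stands from the lever's axis in the direction 225 deg (from +x towards +y) when locked, 290 deg when free.
- gauge_arm (a joint): Swing arm of the dial gauge, rad: 0 fully home (end stop), grows as the arm swings away from the table (clockwise seen from above), up to 1.1; starts at 0.5 to 0.75. Upright hinge on the column at (110, 75). Stays where it is left; takes about 0.2 N m (some 1.2 N at the grip).
- gauge_grip (a point): On the axis of the black upright grip at the free end of the gauge arm: a post 16 mm in diameter, free between z 162 and z 205, 180 mm from the hinge; this point is at z 190, at (110 - 180 cos b, 75 + 180 sin b) for arm angle b. The gauge is a flat disc of radius 28, 110 mm from the hinge, z 149 to 171.
- plunger (a joint): Travel of the dial gauge's sprung plunger, m: 0 fully out, 0.014 fully in (light spring, under 1.2 N). With the arm home and the bottle centred it reads about 0.009; it is at the height z 160 and points at the table's axis.
- bottle: The green glass sample bottle, 175 mm tall, 0.28 kg or so; origin at the centre of its underside, z up its axis. Body 60 mm in diameter to 90 mm height, shoulder to 124, neck 27 mm in diameter from 124 to 175 mm.
- bottle_amber: Bystander: an amber bottle of the same shape as the green one, origin under its centre.
- bottle_clear: Bystander: a clear bottle of the same shape, origin under its centre.
- beaker: Bystander: glass beaker, 72 mm across, 90 mm high, origin under its centre.
- caliper: Bystander: steel and black caliper lying flat, 200 mm long along its x, 11 mm high, origin under its middle.
- wash_bottle: Bystander: white bottle with a red cap, 60 mm across, 170 mm high, origin under its centre.
- cap_jar: Bystander: jar with a metal lid, 64 mm across, 75 mm high, origin under its centre.
- notebook: Bystander: blue notebook lying flat, 105 x 148 x 12 mm, origin under its centre.
Mind the look-alikes: they are no part of the job. Of the things that look like the bottle, take the one that is farthest to the robot's right at the start.

How it is judged (in metres and radians):
On the way, in this order (a step that is already met when the one before it is completed fails the run):
1. the green bottle stands released between the jaws, on the table (horizontal distance between bottle and seat below 0.008 m and z of bottle in the frame of seat below 0.003 m and angle between bottle's own z axis and vertical below 0.05 rad and contact force between the fingers and bottle below 0.1 N), for 0.2 s.
2. the clamp lever is swung free, the table not yet turned (value of joint clamp above 0.95 rad and value of joint turntable below 0.3 rad), for 0.1 s.
3. with the clamp free, the red line is cranked to the pointer (value of joint clamp above 0.8 rad and value of joint turntable between 0.489 and 0.558 rad), for 0.2 s.
4. the clamp lever is locked again with the red line at the pointer (value of joint clamp below 0.12 rad and value of joint turntable between 0.489 and 0.558 rad), for 0.1 s.
At the end, for the whole second after the job is handed in: Red line within 2 deg (0.035 rad) of the pointer, clamp lever locked (below 0.12 rad), gauge arm home (below 0.07 rad) with its plunger pressed in over 2 mm, green bottle upright on the table between the jaws (within 8 mm of the centre, tilt below 0.05 rad), at rest (all of step 4 and value of joint gauge_arm below 0.07 rad and value of joint plunger above 0.002 m and horizontal distance between bottle and seat below 0.008 m and z of bottle in the frame of seat below 0.003 m and angle between bottle's own z axis and vertical below 0.05 rad and linear speed of bottle below 0.02 m/s); the robot touches nothing.
It fails at once if the table is cranked while its clamp is locked (value of joint clamp below 0.3 rad and (value of joint turntable above 0.62 rad or value of joint turntable below -0.2 rad or value of joint turntable between 0.17 and 0.45 rad)).
It fails at once if the gauge is brought in while the table is not locked (value of joint gauge_arm below 0.25 rad and value of joint clamp above 0.3 rad).
It fails at once if the green bottle is knocked over (angle between bottle's own z axis and vertical above 0.6 rad).
It fails at once if another thing on the bench is moved by more than 3 cm (distance of any of bottle_amber, bottle_clear, beaker, caliper, wash_bottle, cap_jar, notebook from where it was at the start of the episode above 0.03 m).
It also fails if it takes over 72 s, if anything falls off the work surface, if the arm or the gripper's body presses on something with over 40 N, if the wrist force passes 120 N, or if a joint passes its speed limit or range.

### The arm

A 7-joint arm with a two-finger parallel gripper is mounted at the origin on the work surface. World frame = base frame: x ahead of the robot, y to its left, z up, the work surface at z = 0. Lengths are in m, angles in degrees, forces in N, time in s.
With the tool pointing down it reaches from about 0.425 to 0.975 m from the base axis. Payload 16.7 kg.
Tool frame: the origin (TCP) lies midway between the tips of the shut fingers; the grasp point (between the pads) lies 19 mm behind it; z points along the fingers, y is the direction in which the jaws open and shut (so a half turn about z gives the same grasp; the last joint's range is limited). The gripper opens to 85 mm and grips with 20 to 120 N. Pads are 22 mm wide; open, the fingers measure 114 mm over their backs; the gripper's body (76 mm by 85 mm) begins 54 mm behind the grasp point. The pads swing forward as they close: fully open they stand 13 mm farther back than shut.
Start: joints at [61.965, 24.414, 4.234, 92.017, -1.954, 63.644, -3.845], TCP at [0.225, -0.636, 0.231] pointing down, gripper open.
Joint ranges: [-163.25, 163.25], [-28.42, 122.38], [-70.27, 78.77], [12.13, 141.07], [-58.53, 238.53], [9.26, 117.41], [-156.51, 156.51]. Speed limits (degrees/s): [108.29, 108.29, 136.94, 136.94, 172.46, 172.46, 172.46].

### API

Orientations are given as a 3x3 rotation matrix whose columns are the frame's x, y, z axes.
In Python, from cell import sensors, cams, sign_off gives the robot as it stands.
- The arm moves only by the tool arm_command, never from a script. Its arguments are lists of equal length, an entry for each row: "dp": the shift along the tool's x, y, z in mm, a list of three; "turn": the turn, a rotation vector about the tool's x, y, z in degrees, a list of three; "hand": the gripper command: -1 is fully open, 1 is shut, values between are in proportion. In form: {"dp": [[dx, dy, dz], ...], "turn": [[ax, ay, az], ...], "hand": [hand, ...]}. A call has 1 to 5 rows; each row is the pose to reach, as a shift and turn from the pose commanded when the call began, along the tool's axes at that moment; what a row does not reach only later rows make up. A row lasts 1/12 s, in which the tool goes at most 41.7 mm and 7.16 degrees, less where a joint would pass 70% of its speed; a pose out of reach is approached as far as the arm can. A call with a gripper value outside its range is refused whole. The fingers move at their own pace and stop on an object; "force" is the grip in N (left out, the last holds). Time passes only in rows, so rows that repeat a pose let the fingers close. It gives the time, the measured TCP pose, the force and the opening at its end, in the units of the state.
- sensors.get_obs(): the state, without advancing time (a new reading comes with each control period).
- cams.capture(name): name is "scene" or "top" or "wrist"; returns the picture (400x640x3 uint8, red, green, blue); there is no depth.
- cams.camera_params(name): a dict with "camera_matrix" (3x3 intrinsics, pixels), "D" ([k1, k2, p1, p2, k3] as OpenCV has them; the pictures are not rectified), "R" (3x3) and "t" (3): a world point X has camera coordinates R X + t. Camera axes: x right, y down, z forward; pixel columns grow to the right and rows downward; lengths in m; the calibration is good to about 2 mm. A picture is of the moment at which its call begins: read the wrist's pose just before it. camera_params takes no time and is no camera call; for the wrist camera it gives the pose at the moment of the call.
- sign_off(): hands the job in, once; it reports no verdict.
The state is a dict: "time": time; "joints": joint angles; "dq": joint speeds; "joint_efforts": joint torques, N m; "eef_pos": TCP position; "ee_rot": TCP orientation; "contact_force": force on the tool from outside, world axes, zero at the start; "moment": the same for the moment, N m; "opening": finger opening in m.
Only numpy, scipy, OpenCV 4.12 (cv2) and the standard library are available. Lean on these libraries where they do the work, as an engineer would, in place of code of your own. Each camera call takes 0.05 s, during which the arm holds its last target.

## Working session

There is one attempt and no reset: what is moved stays moved. The work goes in short steps, Python scripts to look and compute and a tool call to move; the robot and the scene stay as the last step left them, time stands still between calls to the robot, and variables do not carry over. Pictures are saved under pics/ and viewed, and the job is handed in when it is done.

Besides the shell and the picture viewer there is one more tool, called after ">>>" by a JSON object that holds its "api" and its "payload". arm_command: Moves the arm, as the interface text tells. Its arguments: {"type":"object","properties":{"dp":{"type":"array"},"turn":{"type":"array"},"hand":{"type":"array"},"force":{"type":"number"}},"required":["dp","turn","hand"]}

```bash
ls; mkdir -p pics; python3 - <<'E'
from cell import sensors,cams
import cv2
o=sensors.get_obs()
for k in('time','eef_pos','ee_rot','opening','contact_force'):print(k,o[k])
for n in('scene','top','wrist'):
    p=cams.camera_params(n);print(n,p)
    cv2.imwrite(f'pics/{n}0.png',cams.capture(n)[:,:,::-1])
E
```

```text
pics
time 0.0
eef_pos [ 0.22477972 -0.63600158  0.2305703 ]
ee_rot [[ 9.42842997e-01  3.33236826e-01 -5.49016462e-04]
 [ 3.33237262e-01 -9.42842177e-01  1.24727558e-03]
 [-1.01997720e-04 -1.35893779e-03 -9.99999071e-01]]
opening 0.08541820991896037
contact_force [0.64607893 0.58510977 0.54553169]
scene {'camera_matrix': array([[413.8465051 ,   0.        , 324.84246838],
       [  0.        , 413.8465051 , 198.83579416],
       [  0.        ,   0.        ,   1.        ]]), 'D': array([-0.01155228,  0.        ,  0.        ,  0.        ,  0.        ]), 'R': array([[ 0.77499466,  0.63174989, -0.01659381],
       [ 0.48647666, -0.61313061, -0.62242374],
       [-0.4033903 ,  0.47430257, -0.78250453]]), 't': array([-0.39406242, -0.17443267,  1.69692463])}
top {'camera_matrix': array([[495.31636321,   0.        , 321.96799396],
       [  0.        , 495.31636321, 207.61855873],
       [  0.        ,   0.        ,   1.        ]]), 'D': array([0.00197985, 0.        , 0.        , 0.        , 0.        ]), 'R': array([[-0.01499375, -0.99984899, -0.00878513],
       [-0.98040413,  0.01642703, -0.19631073],
       [ 0.1964254 ,  0.00566954, -0.98050238]]), 't': array([0.02426006, 0.50312421, 1.32050707])}
wrist {'camera_matrix': array([[292.83581639,   0.        , 314.98399339],
       [  0.        , 292.83581639, 199.91876487],
       [  0.        ,   0.        ,   1.        ]]), 'D': array([-0.01375923,  0.        ,  0.        ,  0.        ,  0.        ]), 'R': array([[ 3.33410116e-01, -9.42781692e-01, -6.13319714e-04],
       [-9.04487552e-01, -3.20050972e-01,  2.81903606e-01],
       [-2.65969852e-01, -9.34347741e-02, -9.59442536e-01]]), 't': array([-0.67426552, -0.03743792,  0.3784746 ])}
```

View pics/scene0.png

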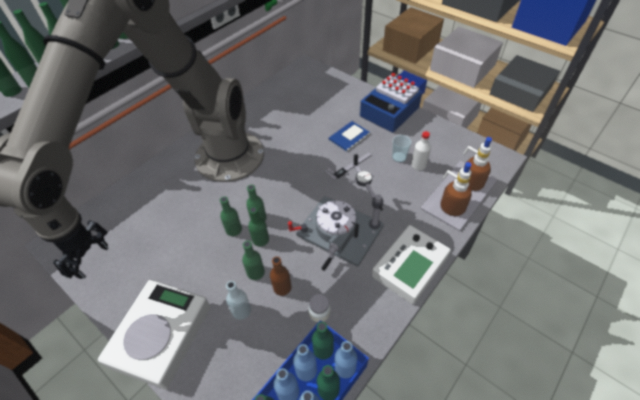

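View pics/top0.png

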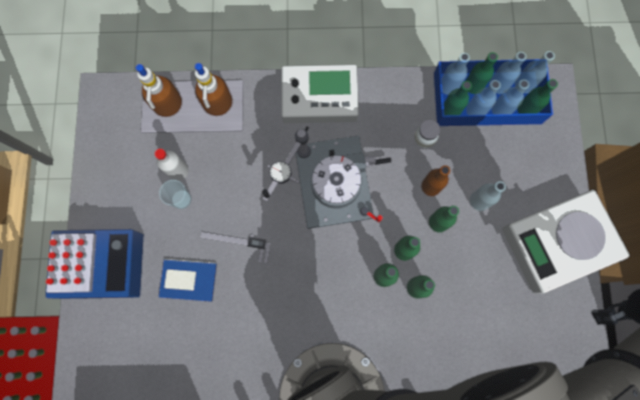

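View pics/wrist0.png

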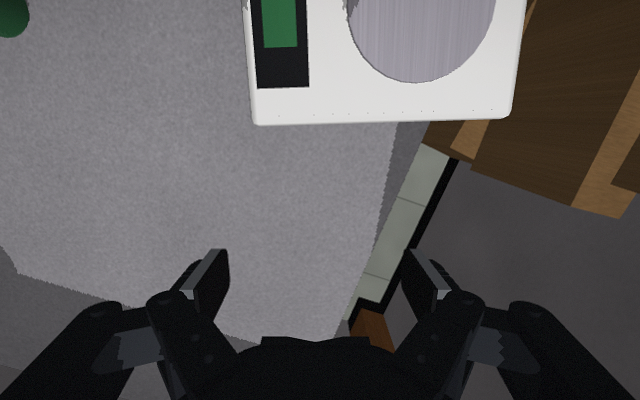

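```bash
cat > h.py <<'E'
import numpy as np, cv2, json
from cell import sensors,cams
from scipy.spatial.transform import Rotation as Ro
def ray(p,uv):
    n=cv2.undistortPoints(np.array([[uv]],float),p['camera_matrix'],p['D'])[0,0]
    d=p['R'].T@np.array([n[0],n[1],1]); c=-p['R'].T@p['t']; return c,d
def onz(p,uv,z):
    c,d=ray(p,uv); return c+d*(z-c[2])/d[2]
def proj(p,X):
    X=np.atleast_2d(np.array(X,float))
    return cv2.projectPoints(X,cv2.Rodrigues(p['R'])[0],p['t'],p['camera_matrix'],p['D'])[0][:,0]
def crop(src,x0,y0,x1,y1,s,out):
    im=cv2.imread(src)[y0:y1,x0:x1]
    cv2.imwrite(out,cv2.resize(im,None,fx=s,fy=s,interpolation=cv2.INTER_CUBIC))
E
python3 - <<'E'
from h import *
crop('pics/top0.png',250,110,570,310,2.5,'pics/t0c.png')
crop('pics/scene0.png',190,150,400,400,2.4,'pics/s0c.png')
p=cams.camera_params('top')
for uv in[(445,217),(407,247),(387,274),(421,286),(540,95)]:print(uv,onz(p,uv,.09).round(3))
E
```

```text
(445, 217) [ 0.464 -0.312  0.09 ]
(407, 247) [ 0.386 -0.207  0.09 ]
(387, 274) [ 0.316 -0.151  0.09 ]
(421, 286) [ 0.284 -0.238  0.09 ]
(540, 95) [ 0.807 -0.599  0.09 ]
```

View pics/t0c.png

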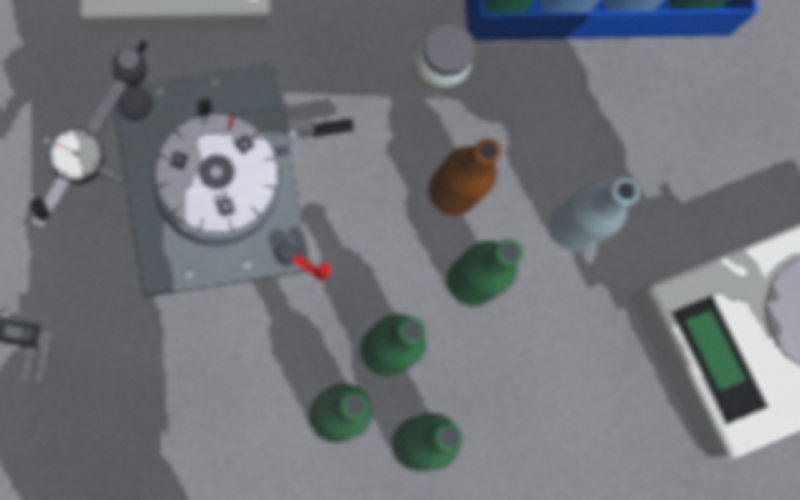

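View pics/s0c.png

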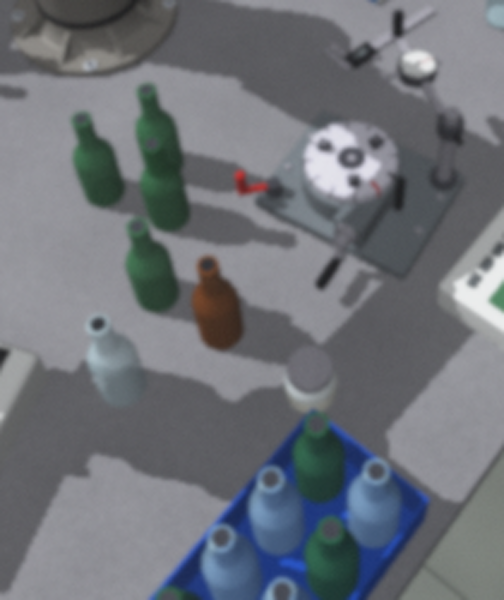

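```bash
python3 - <<'E'
from h import *
from scipy.optimize import least_squares
T=cams.camera_params('top');S=cams.camera_params('scene')
# bottle: neck tops/ bases
f=lambda x,y:(250+x/2.5,110+y/2.5)
g=lambda x,y:(190+x/2.4,150+y/2.4)
for n,a in dict(target=(509,252),amber=(487,150),clear=(626,191),g2=(411,331),g3=(354,406),g4=(448,438)).items(): print(n,'top',onz(T,f(*a),.175).round(3))
print('target scene',onz(S,g(137,227),.175).round(3))
print('amber scene',onz(S,g(208,264),.175).round(3))
tp=[((0,0,100),f(217,172)),((110,75,190),f(128,66)),((-110,-90,34),f(305,273)),((-110,100,34),f(147,295)),((135,-90,34),f(274,66)),((135,100,34),f(113,86))]
sp=[((0,0,100),g(350,157)),((-110,-90,34),g(256,203)),((135,-90,34),g(406,275)),((135,100,34),g(463,183))]
def res(q):
    R=Ro.from_euler('z',q[2]).as_matrix()
    r=[]
    for P,L in((T,tp),(S,sp)):
        for X,uv in L: r.append(proj(P,R@(np.array(X)/1e3)+[q[0],q[1],0])[0]-uv)
    return np.ravel(r)
s=least_squares(res,[.56,-.03,0],loss='soft_l1');print(s.x,np.degrees(s.x[2]));print(res(s.x).reshape(-1,2).round(1))
E
```

```text
target top [ 0.465 -0.313  0.175]
amber top [ 0.571 -0.298  0.175]
clear top [ 0.525 -0.435  0.175]
g2 top [ 0.387 -0.211  0.175]
g3 top [ 0.314 -0.152  0.175]
g4 top [ 0.282 -0.242  0.175]
target scene [ 0.469 -0.311  0.175]
amber scene [ 0.573 -0.294  0.175]
[ 0.57231147 -0.02430695  0.13639814] 7.8150375470918
[[-0.3 -0.1]
 [ 0.3 -3.5]
 [ 2.1 -1.5]
 [-2.2 -0. ]
 [-0.1 -1.4]
 [-0.9  0.3]
 [-1.2  0.5]
 [-3.1 -2.3]
 [-2.7 -0. ]
 [-0.2 -3.1]]
```

```bash
cat >> h.py <<'E'
def down(yaw):
    c,s=np.cos(np.radians(yaw)),np.sin(np.radians(yaw))
    return np.array([[c,s,0],[s,-c,0],[0,0,-1.]])
def plan(pos,yaw=None,from_pos=None):
    o=sensors.get_obs();R=np.array(o['ee_rot']);p=np.array(o['eef_pos'])
    dp=R.T@(np.array(pos)-p)*1e3
    rv=np.zeros(3) if yaw is None else Ro.from_matrix(R.T@down(yaw)).as_rotvec(degrees=True)
    print('t',round(o['time'],2),'p',p.round(4),'yaw',np.degrees(np.arctan2(R[1,0],R[0,0])).round(2),'dp',dp.round(1),'|',np.linalg.norm(dp).round(0),'turn',rv.round(2),'F',np.round(o['contact_force'],1),'open',round(o['opening'],4))
def tw(P,q=(.5723,-.0243,7.8)):
    c,s=np.cos(np.radians(q[2])),np.sin(np.radians(q[2]));P=np.array(P)/1e3
    return np.array([q[0]+c*P[0]-s*P[1],q[1]+s*P[0]+c*P[1],P[2]])
E
python3 -c "
from h import *
plan([.467,-.312,.30],19.5)
"
```

```text
t 0.15 p [ 0.2249 -0.6361  0.2308] yaw 19.47 dp [ 336.3 -225.   -69. ] | 410.0 turn [-0.05  0.   -0.03] F [-0.2  0.3  0.1] open 0.0857
```

>>> {"api": "arm_command", "payload": {"dp": [[168, -112, -69], [168, -112, -69], [168, -112, -69], [168, -112, -69], [168, -112, -69]], "turn": [[0, 0, 0], [0, 0, 0], [0, 0, 0], [0, 0, 0], [0, 0, 0]], "hand": [-0.4, -0.4, -0.4, -0.4, -0.4]}}

```text
time: 0.57
eef_pos: [0.3438, -0.4769, 0.2991]
ee_rot: [[0.943, 0.333, -0.0], [0.333, -0.943, 0.0], [-0.0, -0.0, -1.0]]
contact_force: [-0.1, -0.3, -0.8]
opening: 0.06
```

>>> {"api": "arm_command", "payload": {"dp": [[148, -93, 0], [148, -93, 0], [148, -93, 0], [148, -93, 0], [148, -93, 0]], "turn": [[0, 0, 0], [0, 0, 0], [0, 0, 0], [0, 0, 0], [0, 0, 0]], "hand": [-0.4, -0.4, -0.4, -0.4, -0.4]}}

```text
time: 0.98
eef_pos: [0.456, -0.3352, 0.2987]
ee_rot: [[0.94, 0.34, 0.001], [0.34, -0.94, 0.002], [0.002, -0.001, -1.0]]
contact_force: [0.0, 0.0, 0.8]
opening: 0.0597
```

```bash
python3 - <<'E'
from h import *
plan([.467,-.312,.30],19.5)
p=cams.camera_params('wrist');im=cams.capture('wrist');cv2.imwrite('pics/w1.png',im[:,:,::-1])
np.save('w1.npy',p,allow_pickle=True)
print(-p['R'].T@p['t'],proj(p,[[.467,-.312,.175],[.467,-.312,0]]))
E
```

```text
t 0.98 p [ 0.456  -0.3352  0.2987] yaw 19.91 dp [ 18.2 -18.1  -1.2] | 26.0 turn [-0.07 -0.11  0.41] F [0.  0.  0.8] open 0.0597
[ 0.52234853 -0.31108161  0.44148015] [[295.7291899  173.5735171 ]
 [303.19683907 150.97023756]]
```

View pics/w1.png

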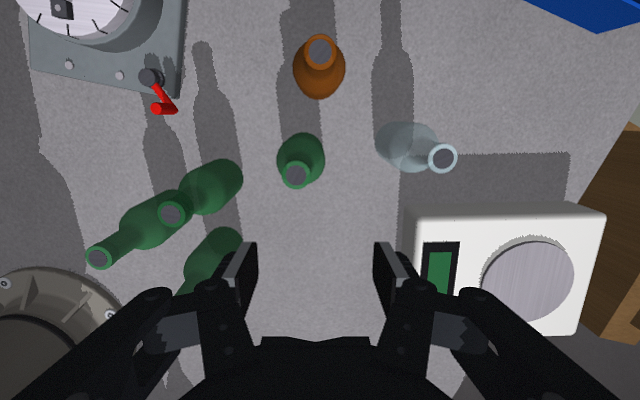

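```bash
python3 - <<'E'
from h import *
p=np.load('w1.npy',allow_pickle=True).item()
crop('pics/w1.png',240,100,360,220,5,'pics/w1c.png')
print(onz(p,(296,175),.175))
plan([.466,-.312,.20],19.5)
plan([.466,-.312,.131],19.5)
E
```

```text
[ 0.46581734 -0.31266895  0.175     ]
t 1.03 p [ 0.4552 -0.3365  0.2986] yaw 19.88 dp [ 18.4 -19.3  98.7] | 102.0 turn [-0.06 -0.07  0.38] F [0.9 0.9 0.1] open 0.0597
t 1.03 p [ 0.4552 -0.3365  0.2986] yaw 19.88 dp [ 18.3 -19.2 167.7] | 170.0 turn [-0.06 -0.07  0.38] F [0.9 0.9 0.1] open 0.0597
```

View pics/w1c.png

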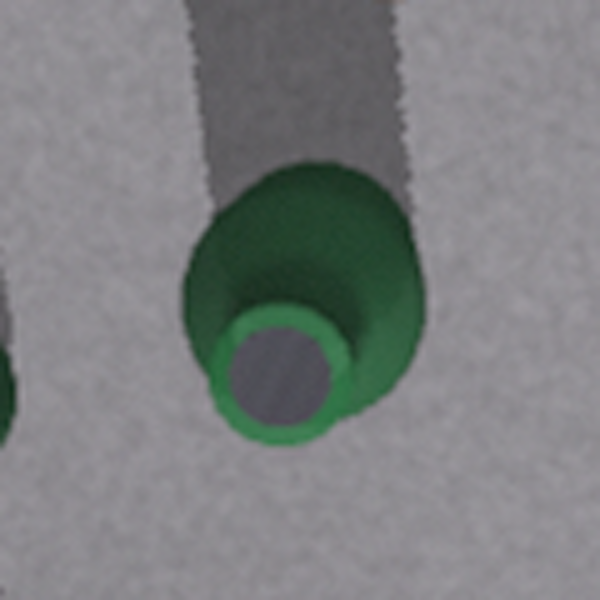

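>>> {"api": "arm_command", "payload": {"dp": [[18.5, -19, 40], [18.5, -19, 80], [18.5, -19, 120], [18.5, -19, 150], [18.5, -19, 166]], "turn": [[0, 0, 0], [0, 0, 0], [0, 0, 0], [0, 0, 0], [0, 0, 0]], "hand": [-0.4, -0.4, -0.4, -0.4, -0.4]}}

```text
time: 1.45
eef_pos: [0.4608, -0.3165, 0.1285]
ee_rot: [[0.943, 0.334, -0.004], [0.334, -0.943, 0.002], [-0.003, -0.004, -1.0]]
contact_force: [-0.3, -0.3, 0.7]
opening: 0.0598
```

```bash
python3 - <<'E'
from h import *
plan([.466,-.3125,.133],19.5)
E
```

```text
t 1.45 p [ 0.4608 -0.3165  0.1285] yaw 19.48 dp [ 6.3 -2.1 -4.5] | 8.0 turn [-0.21  0.18 -0.02] F [-0.3 -0.3  0.7] open 0.0598
```

>>> {"api": "arm_command", "payload": {"dp": [[6, -2, -4], [6, -2, -4], [6, -2, -4], [6, -2, -4], [6, -2, -4]], "turn": [[0, 0, 0], [0, 0, 0], [0, 0, 0], [0, 0, 0], [0, 0, 0]], "hand": [-0.4, -0.4, 1, 1, 1], "force": 30}}

```text
time: 1.87
eef_pos: [0.4684, -0.3141, 0.1382]
ee_rot: [[0.943, 0.333, 0.002], [0.333, -0.943, -0.001], [0.001, 0.002, -1.0]]
contact_force: [-1.7, 4.5, 13.3]
opening: 0.026
```

```bash
python3 - <<'E'
from h import *
plan([.466,-.3125,.133],19.5)
cv2.imwrite('pics/w2.png',cams.capture('wrist')[:,:,::-1])
E
```

```text
t 1.87 p [ 0.4684 -0.3141  0.1382] yaw 19.46 dp [-1.8 -2.3  5.2] | 6.0 turn [ 0.09 -0.08 -0.04] F [-1.7  4.5 13.3] open 0.026
```

View pics/w2.png

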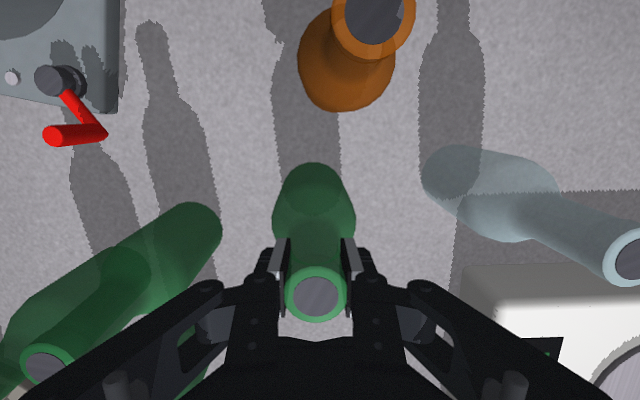

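>>> {"api": "arm_command", "payload": {"dp": [[0, 0, -10], [0, 0, -30], [0, 0, -70], [0, 0, -110], [0, 0, -150]], "turn": [[0, 0, 0], [0, 0, 0], [0, 0, 0], [0, 0, 0], [0, 0, 0]], "hand": [1, 1, 1, 1, 1]}}

```text
time: 2.33
eef_pos: [0.4672, -0.3135, 0.2895]
ee_rot: [[0.943, 0.333, 0.0], [0.333, -0.943, -0.0], [0.0, 0.0, -1.0]]
contact_force: [1.7, -0.2, -2.7]
opening: 0.026
```

```bash
python3 - <<'E'
from h import *
t=tw((0,0,100));print(t)
plan([t[0],t[1],.30],19.5)
cv2.imwrite('pics/w3.png',cams.capture('wrist')[:,:,::-1])
E
```

```text
[ 0.5723 -0.0243  0.1   ]
t 2.33 p [ 0.4672 -0.3135  0.2895] yaw 19.46 dp [ 195.5 -237.7  -10.5] | 308.0 turn [ 0.01 -0.01 -0.04] F [ 1.7 -0.2 -2.7] open 0.026
```

View pics/w3.png

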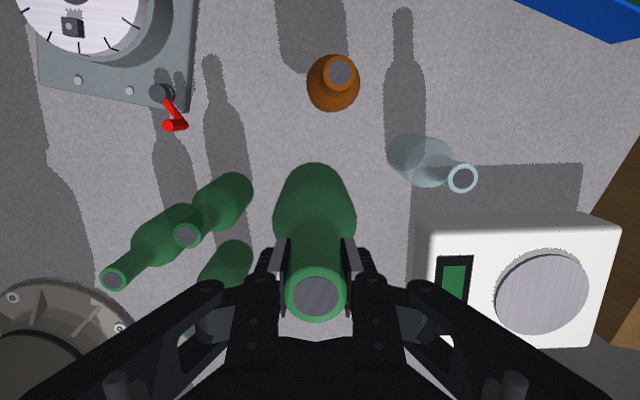

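```bash
python3 - <<'E'
from h import *
p=cams.camera_params('wrist')
X=onz(p,(316,293.5),.2895+.175-.138);print(X)
o=sensors.get_obs();print(np.array(o['ee_rot']).T@(X-o['eef_pos'])*1e3)
plan([.462,-.066,.32],19.5)
E
```

```text
[ 0.46371896 -0.31710076  0.3265    ]
[ -6.24088828   0.24446729 -28.753898  ]
t 2.38 p [ 0.4698 -0.3149  0.2978] yaw 19.44 dp [  75.7 -237.2  -23.5] | 250.0 turn [ 0.44 -0.38 -0.06] F [ 3.  -1.3  6.7] open 0.0258
```

>>> {"api": "arm_command", "payload": {"dp": [[76, -237, -23], [76, -237, -23], [76, -237, -23], [76, -237, -23], [76, -237, -23]], "turn": [[0, 0, 0], [0, 0, 0], [0, 0, 0], [0, 0, 0], [0, 0, 0]], "hand": [1, 1, 1, 1, 1]}}

```text
time: 2.8
eef_pos: [0.461, -0.1046, 0.3069]
ee_rot: [[0.943, 0.333, 0.001], [0.333, -0.943, -0.001], [0.001, 0.001, -1.0]]
contact_force: [2.1, 1.1, -2.6]
opening: 0.0262
```

```bash
python3 - <<'E'
from h import *
plan([.462,-.066,.32],19.5)
E
```

```text
t 2.8 p [ 0.461  -0.1046  0.3069] yaw 19.43 dp [ 13.8 -36.1 -13.1] | 41.0 turn [ 0.06 -0.05 -0.07] F [ 2.1  1.1 -2.6] open 0.0262
```

>>> {"api": "arm_command", "payload": {"dp": [[14, -36, -13], [14, -36, -13], [14, -36, -13], [14, -36, -13], [14, -36, -13]], "turn": [[0, 0, 0], [0, 0, 0], [0, 0, 0], [0, 0, 0], [0, 0, 0]], "hand": [1, 1, 1, 1, 1]}}

```text
time: 3.22
eef_pos: [0.4627, -0.0688, 0.3189]
ee_rot: [[0.943, 0.332, -0.0], [0.332, -0.943, -0.0], [-0.0, 0.0, -1.0]]
contact_force: [-0.5, -1.1, -2.1]
opening: 0.0261
```

```bash
python3 - <<'E'
from h import *
plan([.462,-.066,.32],19.5)
p=cams.camera_params('wrist');im=cams.capture('wrist');p2=cams.camera_params('wrist')
cv2.imwrite('pics/w4.png',im[:,:,::-1]);np.save('w4.npy',p,allow_pickle=True)
print(p['t'],p2['t'])
im=cv2.imread('pics/w4.png')
plan([.462,-.066,.32],19.5)
g=[tw(X) for X in[(0,0,100),(58,0,102),(-110,-90,34),(135,-90,34),(-110,100,34),(135,100,34),(-90,-65,50),(110,75,190)]]
print(proj(p,g).round(0).tolist())
E
```

```text
t 3.22 p [ 0.4627 -0.0688  0.3189] yaw 19.38 dp [ 0.3 -2.8 -1.1] | 3.0 turn [ 0.01  0.01 -0.12] F [-0.5 -1.1 -2.1] open 0.0261
[-0.21844025  0.3347528   0.57922351] [-0.21829506  0.33474535  0.57920113]
t 3.27 p [ 0.4627 -0.0688  0.3188] yaw 19.36 dp [ 0.3 -2.9 -1.2] | 3.0 turn [ 0.    0.02 -0.14] F [ 0.5 -0.5 -2.3] open 0.0261
[[310.0, 71.0], [321.0, 14.0], [356.0, 169.0], [402.0, -19.0], [228.0, 143.0], [252.0, -55.0], [344.0, 154.0], [238.0, -124.0]]
```

View pics/w4.png

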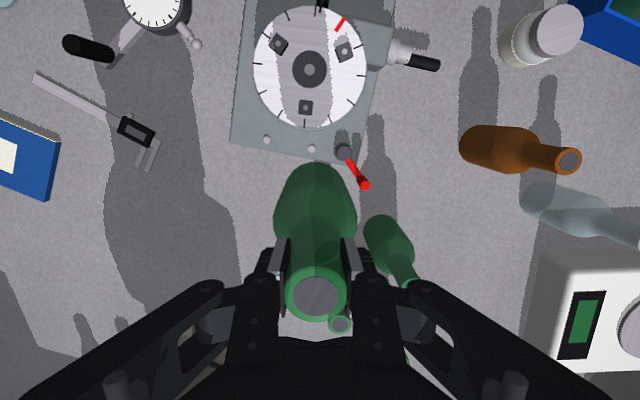

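```bash
python3 - <<'E'
from h import *
crop('pics/w4.png',220,0,450,190,3.4,'pics/w4c.png')
crop('pics/w4.png',260,250,380,340,6,'pics/w4d.png')
E
```

```text
(no output)
```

View pics/w4c.png

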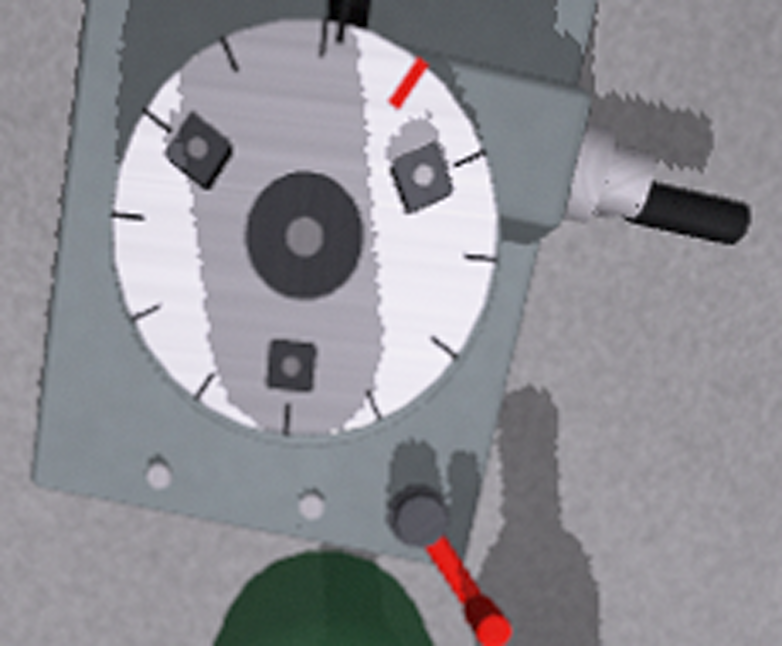

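View pics/w4d.png

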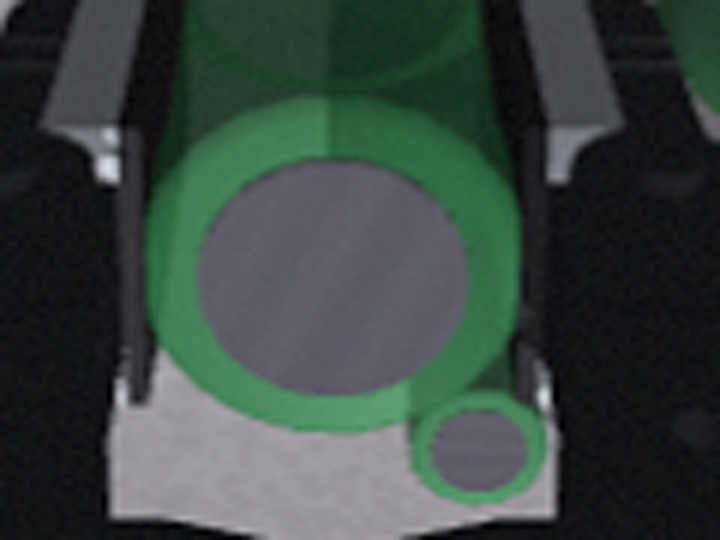

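```bash
python3 - <<'E'
from h import *
from scipy.optimize import least_squares
p=np.load('w4.npy',allow_pickle=True).item();T=cams.camera_params('top')
f=lambda x,y:(x/3.4+220,y/3.4)
L=[((0,0,100),f(304,235)),((58,0,102),f(342,38)),((-110,100,34),f(33,482)),((-122,-97,92),f(495,628))]
def res(q):
    return np.ravel([proj(p,tw(X,(q[0],q[1],q[2])))[0]-uv for X,uv in L])
s=least_squares(res,[.572,-.024,7.8],x_scale=[.01,.01,1]);print(s.x);print(s.fun.reshape(-1,2).round(1))
print('table c',onz(p,f(304,235),.1))
# crank sleeve points; distance of grip
o=sensors.get_obs();X=onz(p,(315.7,294.2),o['eef_pos'][2]+.037);print('bottle axis in tool',np.array(o['ee_rot']).T@(X-o['eef_pos'])*1e3)
E
```

```text
[ 0.57477462 -0.02352169  8.31215644]
[[ 0.8 -0.7]
 [-0.3  0.2]
 [-1.3  0.4]
 [ 0.6  0.3]]
table c [ 0.5738059  -0.02284846  0.1       ]
bottle axis in tool [-1.10207935e+00 -1.73451816e-02 -3.69996548e+01]
```

```bash
sed -i 's/q=(.5723,-.0243,7.8)/q=(.574,-.0235,8.2)/' h.py; python3 - <<'E'
from h import *
p=cams.camera_params('wrist');o=sensors.get_obs()
for d in(.030,.037,.044):
  X=onz(p,(315.7,294.2),o['eef_pos'][2]+d);print(d,292.8*.027/(p['R']@X+p['t'])[2])
plan([.575,-.023,.265],19.4)
E
```

```text
0.03 60.99885074132471
0.037 65.0444127385838
0.044 69.66471140986411
t 3.27 p [ 0.4627 -0.0688  0.3188] yaw 19.36 dp [121.2  -6.   53.7] | 133.0 turn [ 0.    0.02 -0.04] F [ 0.5 -0.5 -2.3] open 0.0261
```

>>> {"api": "arm_command", "payload": {"dp": [[40, -2, 0], [80, -4, 15], [115, -6, 30], [121, -6, 45], [121, -6, 54]], "turn": [[0, 0, 0], [0, 0, 0], [0, 0, 0], [0, 0, 0], [0, 0, 0]], "hand": [1, 1, 1, 1, 1]}}

```text
time: 3.68
eef_pos: [0.576, -0.0214, 0.262]
ee_rot: [[0.943, 0.333, -0.003], [0.333, -0.943, 0.001], [-0.002, -0.002, -1.0]]
contact_force: [-0.9, -0.4, -2.7]
opening: 0.0258
```

>>> {"api": "arm_command", "payload": {"dp": [[0, 0, 0], [0, 0, 0]], "turn": [[0, 0, 0], [0, 0, 0]], "hand": [1, 1]}}

```text
time: 3.85
eef_pos: [0.5743, -0.0229, 0.2646]
ee_rot: [[0.943, 0.332, -0.001], [0.332, -0.943, -0.0], [-0.001, -0.0, -1.0]]
contact_force: [0.0, 0.2, -2.6]
opening: 0.0261
```

```bash
python3 - <<'E'
from h import *
p=np.load('w4.npy',allow_pickle=True).item()
for d in(.030,.033,.037):
  X=onz(p,(315.7,294.2),.3188+d);print(d,down(19.4).T@(X-[.4627,-.0688,.3188])*1e3)
plan([.575,-.023,.247],19.4)
p=cams.camera_params('wrist');im=cams.capture('wrist');cv2.imwrite('pics/w5.png',im[:,:,::-1])
np.save('w5.npy',p,allow_pickle=True)
E
```

```text
0.03 [-5.86884960e+00  1.19327129e-02 -3.00000000e+01]
0.033 [-3.82637096e+00  1.71268970e-03 -3.30000000e+01]
0.037 [-1.10306611e+00 -1.19140079e-02 -3.70000000e+01]
t 3.85 p [ 0.5743 -0.0229  0.2646] yaw 19.38 dp [ 0.7  0.4 17.6] | 18.0 turn [-0.01  0.08 -0.02] F [ 0.   0.2 -2.6] open 0.0261
```

View pics/w5.png

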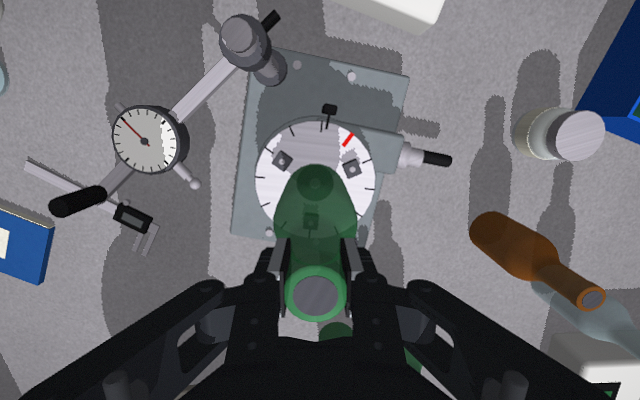

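```bash
python3 - <<'E'
from h import *
p=np.load('w5.npy',allow_pickle=True).item()
crop('pics/w5.png',235,110,400,260,4.5,'pics/w5c.png')
R=down(19.4);a=np.linspace(0,2*np.pi,73)
for off in(-1,-3,-5):
  for h in(.138,.143):
    c=np.array([.5743,-.0229,.2646])+R@[off/1e3,0,0]
    r=[]
    for z in(0.002,.09):
        r.append(proj(p,[[c[0]+.03*np.cos(t),c[1]+.03*np.sin(t),.2646-h+z] for t in a]))
    b=np.vstack(r);
    m=proj(p,[[c[0]+.0135*np.cos(t),c[1]+.0135*np.sin(t),.2646-h+.175] for t in a])
    print(off,h,'body min y',b[:,1].min().round(1),'x',b[:,0].min().round(1),b[:,0].max().round(1),'mouth y',m[:,1].min().round(1),m[:,1].max().round(1),'x',m[:,0].min().round(1),m[:,0].max().round(1))
E
```

```text
-1 0.138 body min y 159.5 x 272.1 358.6 mouth y 265.2 321.4 x 283.2 348.2
-1 0.143 body min y 158.7 x 273.1 357.6 mouth y 259.3 313.8 x 284.4 346.9
-3 0.138 body min y 161.6 x 272.2 358.5 mouth y 269.6 325.3 x 283.4 348.0
-3 0.143 body min y 160.8 x 273.2 357.5 mouth y 263.6 317.6 x 284.6 346.8
-5 0.138 body min y 163.6 x 272.4 358.4 mouth y 274.0 329.2 x 283.5 347.8
-5 0.143 body min y 162.8 x 273.3 357.4 mouth y 267.8 321.3 x 284.7 346.6
```

View pics/w5c.png

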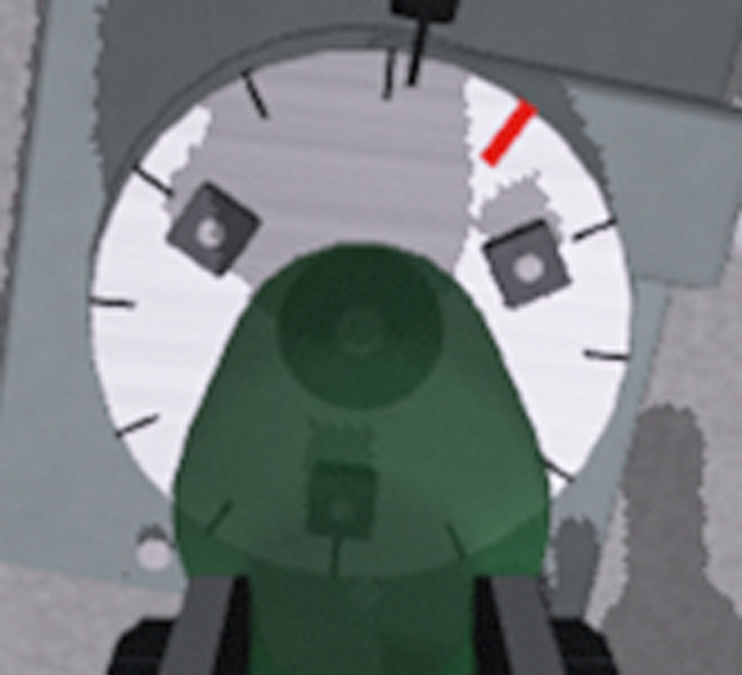

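```bash
python3 - <<'E'
from h import *
p=np.load('w5.npy',allow_pickle=True).item()
c=onz(p,(315.6,182.9),.1);print(c)
R=down(19.4)
b=np.array([.5743,-.0229,0])+R@[-.0045,0,0];print('bottle',b,'move tool',R.T@(c-b)*1e3)
f=lambda x,y:(x/4.5+235,y/4.5+110)
print('ptr',onz(p,f(411,80),.102),tw((58,0,102)))
for n,uv in dict(blk=(387,75),red=(509,132),l2=(596,228)).items():
    X=onz(p,f(*uv),.1)-c;print(n,np.degrees(np.arctan2(X[1],X[0])),np.hypot(X[0],X[1]))
X=onz(p,f(411,80),.102)-c;print('ptr',np.degrees(np.arctan2(X[1],X[0])),np.hypot(X[0],X[1]))
E
```

```text
[ 0.57391308 -0.02349209  0.1       ]
bottle [ 0.5700555  -0.02439473  0.        ] move tool [   3.93837684    0.42994993 -100.        ]
ptr [ 0.63198446 -0.01454298  0.102     ] [ 0.63140702 -0.01522752  0.102     ]
blk 14.074638108524764 0.059012802554439345
red -16.633456290962673 0.056961468203851236
l2 -46.86503734823347 0.05960181010197054
ptr 8.760665018335667 0.0587568912633932
```

>>> {"api": "arm_command", "payload": {"dp": [[4, 0.5, 4], [4, 0.5, 10], [4, 0.5, 17], [4, 0.5, 19], [4, 0.5, 19]], "turn": [[0, 0, 0], [0, 0, 0], [0, 0, 0], [0, 0, 0], [0, 0, 0]], "hand": [1, 1, 1, 1, 1]}}

```text
time: 4.32
eef_pos: [0.5784, -0.021, 0.2451]
ee_rot: [[0.943, 0.333, -0.001], [0.333, -0.943, -0.0], [-0.001, -0.0, -1.0]]
contact_force: [0.4, 0.3, -1.4]
opening: 0.026
```

>>> {"api": "arm_command", "payload": {"dp": [[0, 0, 1.5], [0, 0, 1.5], [0, 0, 1.5]], "turn": [[0, 0, 0], [0, 0, 0], [0, 0, 0]], "hand": [1, 1, 1]}}

```text
time: 4.57
eef_pos: [0.579, -0.0208, 0.2445]
ee_rot: [[0.943, 0.333, 0.0], [0.333, -0.943, 0.0], [0.0, 0.0, -1.0]]
contact_force: [0.3, 0.7, -2.7]
opening: 0.0262
```

>>> {"api": "arm_command", "payload": {"dp": [[-1, 0.5, 1.5], [-1, 0.5, 1.5], [-1, 0.5, 3], [-1, 0.5, 3], [-1, 0.5, 3]], "turn": [[0, 0, 0], [0, 0, 0], [0, 0, 0], [0, 0, 0], [0, 0, 0]], "hand": [1, 1, 1, 1, 1]}}

```text
time: 4.98
eef_pos: [0.5781, -0.0216, 0.2413]
ee_rot: [[0.943, 0.333, -0.0], [0.333, -0.943, 0.0], [-0.0, -0.0, -1.0]]
contact_force: [-0.2, -0.3, -2.9]
opening: 0.0263
```

>>> {"api": "arm_command", "payload": {"dp": [[0, 0, 1.5], [0, 0, 1.5], [0, 0, 3], [0, 0, 3]], "turn": [[0, 0, 0], [0, 0, 0], [0, 0, 0], [0, 0, 0]], "hand": [1, 1, 1, 1]}}

```text
time: 5.32
eef_pos: [0.5784, -0.0216, 0.2386]
ee_rot: [[0.943, 0.333, 0.001], [0.333, -0.943, 0.0], [0.001, 0.0, -1.0]]
contact_force: [-1.7, 0.8, -0.4]
opening: 0.0258
```

>>> {"api": "arm_command", "payload": {"dp": [[0, 0, 1], [0, 0, 1], [0, 0, 1]], "turn": [[0, 0, 0], [0, 0, 0], [0, 0, 0]], "hand": [1, 1, 1]}}

```text
time: 5.57
eef_pos: [0.5788, -0.0216, 0.2386]
ee_rot: [[0.943, 0.333, 0.002], [0.333, -0.943, -0.0], [0.002, 0.001, -1.0]]
contact_force: [-3.6, -0.5, 12.3]
opening: 0.026
```

```bash
python3 - <<'E'
from h import *
plan([.578,-.022,.24],19.4)
p=cams.camera_params('wrist');im=cams.capture('wrist');cv2.imwrite('pics/w6.png',im[:,:,::-1])
crop('pics/w6.png',235,90,415,340,2.8,'pics/w6c.png')
E
```

```text
t 5.57 p [ 0.5788 -0.0216  0.2386] yaw 19.47 dp [-0.9  0.2 -1.4] | 2.0 turn [ 0.04 -0.1   0.07] F [-3.6 -0.5 12.3] open 0.026
```

View pics/w6c.png

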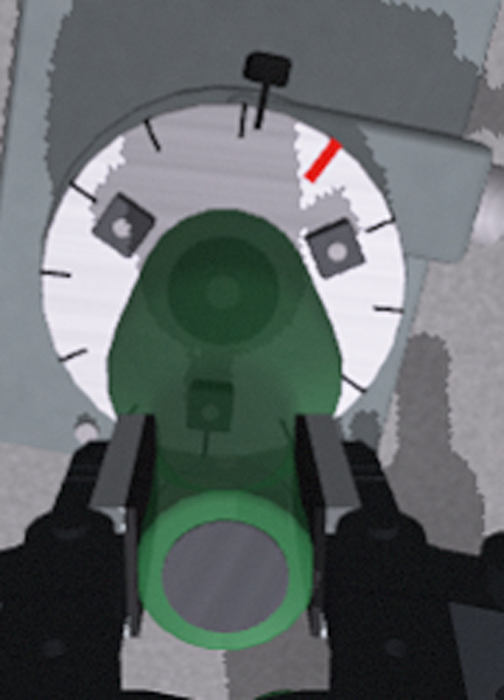

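>>> {"api": "arm_command", "payload": {"dp": [[-1, 0, -1], [-1, 0, -1], [-1, 0, -1], [-1, 0, -1], [-1, 0, -1]], "turn": [[0, 0, 0], [0, 0, 0], [0, 0, 0], [0, 0, 0], [0, 0, 0]], "hand": [1, 0.2, 0.1, -0.2, -0.4]}}

```text
time: 6.03
eef_pos: [0.5772, -0.022, 0.2383]
ee_rot: [[0.943, 0.333, -0.0], [0.333, -0.943, 0.0], [-0.0, -0.0, -1.0]]
contact_force: [-0.9, 0.7, 0.1]
opening: 0.0595
```

>>> {"api": "arm_command", "payload": {"dp": [[0, 0, -10], [0, 0, -30], [0, 0, -60], [0, 0, -80], [0, 0, -80]], "turn": [[0, 0, 0], [0, 0, 0], [0, 0, 0], [0, 0, 0], [0, 0, 0]], "hand": [-0.4, -0.4, -0.4, -0.4, -0.4]}}

```text
time: 6.45
eef_pos: [0.5789, -0.0217, 0.3235]
ee_rot: [[0.943, 0.333, 0.006], [0.333, -0.943, 0.0], [0.006, 0.002, -1.0]]
contact_force: [0.2, 0.1, 0.0]
opening: 0.0598
```

```bash
python3 - <<'E'
from h import *
plan([.578,-.022,.24],19.4)
p=cams.camera_params('wrist');im=cams.capture('wrist');cv2.imwrite('pics/w7.png',im[:,:,::-1]);np.save('w7.npy',p,allow_pickle=True)
E
```

```text
t 6.45 p [ 0.5789 -0.0217  0.3235] yaw 19.47 dp [-1.4 -0.2 83.5] | 84.0 turn [ 0.12 -0.34  0.06] F [0.2 0.1 0. ] open 0.0598
```

View pics/w7.png

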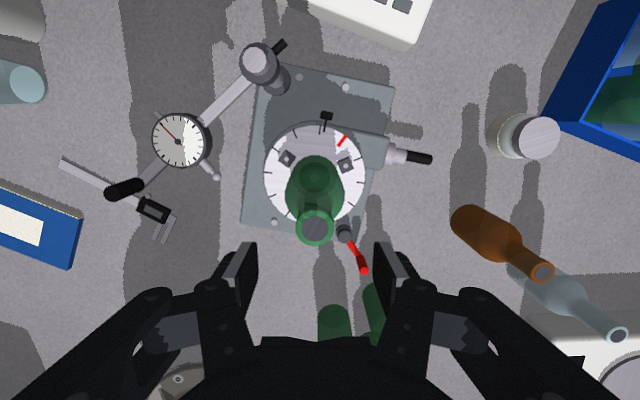

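```bash
python3 - <<'E'
from h import *
crop('pics/w7.png',230,30,440,280,3,'pics/w7c.png')
p=np.load('w7.npy',allow_pickle=True).item()
print(onz(p,(314,228),.275))
E
```

```text
[ 0.57346163 -0.02277047  0.275     ]
```

View pics/w7c.png

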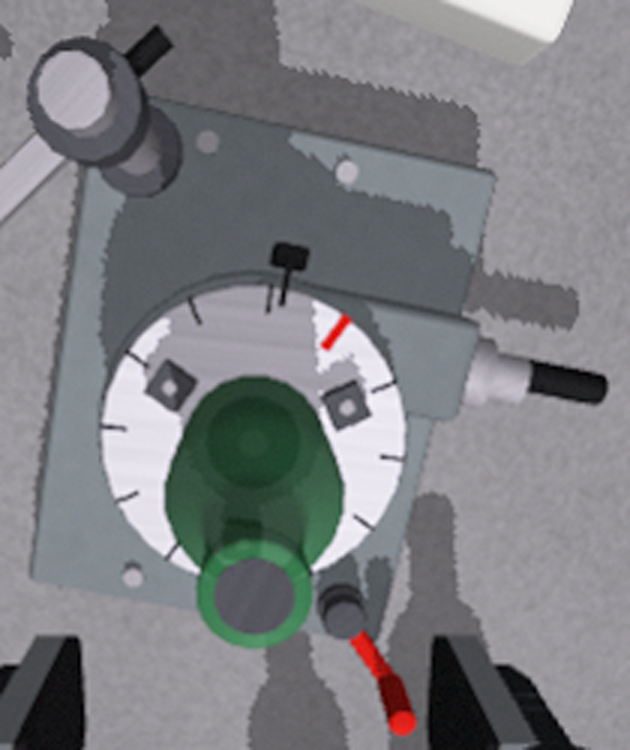

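```bash
python3 - <<'E'
from h import *
from scipy.optimize import least_squares
p=np.load('w7.npy',allow_pickle=True).item()
f=lambda x,y:(x/3+230,y/3+30)
L=[((0,0,100),f(254,440)),((58,0,102),f(283,302)),((-110,100,34),f(33,578)),((-121.8,-96.8,92),f(402,722)),((135,-90,34),f(495,178)),((68,-88,84),f(480,321)),((110,75,190),f(72,88))]
def res(q):
    return np.ravel([proj(p,tw(X,(q[0],q[1],q[2])))[0]-uv for X,uv in L])
s=least_squares(res,[.572,-.024,7.8],x_scale=[.01,.01,1],loss='soft_l1');print(s.x);print(res(s.x).reshape(-1,2).round(1))
q=s.x
for a in np.radians([100,130,150,170,190]):
    A=45+30*np.sin(a);z=66+30*np.cos(a)
    print(np.degrees(a),'sleeve ends',(3*(proj(p,[tw((A,-117,z),q),tw((A,-167,z),q)])-[230,30])).round(0).tolist())
print('bottle',onz(p,f(254,594),.275))
for b in(.5,.6,.7):print(b,proj(p,tw((110-180*np.cos(b),75+180*np.sin(b),205),q)))
E
```

```text
[ 0.57390763 -0.02287088  8.21408285]
[[-0.4  0.4]
 [-0.8  0.8]
 [-2.6  1.2]
 [-0.   0.2]
 [ 1.8 -3.1]
 [ 1.9 -0.3]
 [ 0.1 -0.3]]
100.0 sleeve ends [[538.0, 315.0], [643.0, 337.0]]
130.0 sleeve ends [[525.0, 327.0], [626.0, 348.0]]
150.0 sleeve ends [[516.0, 342.0], [616.0, 363.0]]
170.0 sleeve ends [[509.0, 362.0], [607.0, 382.0]]
190.0 sleeve ends [[503.0, 383.0], [600.0, 403.0]]
bottle [ 0.57361672 -0.0232105   0.275     ]
0.5 [[137.42971819 215.76678321]]
0.6 [[121.27668085 203.41912332]]
0.7 [[105.88317488 189.46380551]]
```

```bash
sed -i 's/q=(.574,-.0235,8.2)/q=(.5739,-.0230,8.2)/' h.py; python3 - <<'E'
from h import *
print(np.round(sensors.get_obs()['joints'],1))
t=tw((-121.8,-96.8,0));print(t)
plan([t[0],t[1],.32],98.2)
E
```

```text
[ 13.5  12.6 -21.   97.3   4.8  70.7 -79.1]
[ 0.46715174 -0.13618254  0.        ]
t 6.5 p [ 0.5782 -0.0218  0.3213] yaw 19.46 dp [-142.8   70.8    0.8] | 159.0 turn [  0.22  -0.13 -78.74] F [-0.6 -0.1 -1. ] open 0.06
```

>>> {"api": "arm_command", "payload": {"dp": [[-30, 15, 0], [-60, 30, 0], [-90, 45, 0], [-120, 60, 0], [-142, 71, 0]], "turn": [[0, 0, -7], [0, 0, -14], [0, 0, -21], [0, 0, -28], [0, 0, -35]], "hand": [-0.4, -0.4, -0.4, -0.4, -0.4]}}

```text
time: 6.92
eef_pos: [0.4656, -0.1371, 0.318]
ee_rot: [[0.591, 0.807, -0.001], [0.807, -0.591, 0.0], [-0.0, -0.001, -1.0]]
contact_force: [0.4, -0.4, 0.1]
opening: 0.0599
```

>>> {"api": "arm_command", "payload": {"dp": [[0, 0, 20], [0, 0, 50], [0, 0, 80], [0, 0, 110], [0, 0, 130]], "turn": [[0, 0, -7], [0, 0, -14], [0, 0, -21], [0, 0, -28], [0, 0, -35]], "hand": [-0.4, -0.4, -0.4, -0.4, -0.4]}}

```text
time: 7.33
eef_pos: [0.4661, -0.1354, 0.1857]
ee_rot: [[0.019, 1.0, -0.002], [1.0, -0.019, 0.001], [0.001, -0.002, -1.0]]
contact_force: [-0.9, 0.0, -0.1]
opening: 0.0597
```

>>> {"api": "arm_command", "payload": {"dp": [[0, 0, 0], [0, 0, 0], [0, 0, 0]], "turn": [[0, 0, -7], [0, 0, -9], [0, 0, -9]], "hand": [-0.4, -0.4, -0.4]}}

```text
time: 7.58
eef_pos: [0.4671, -0.1356, 0.1877]
ee_rot: [[-0.133, 0.991, -0.001], [0.991, 0.133, 0.001], [0.001, -0.001, -1.0]]
contact_force: [-0.6, -0.1, -0.1]
opening: 0.0598
```

```bash
python3 - <<'E'
from h import *
t=tw((-121.8,-96.8,0))
plan([t[0],t[1],.10],98.2)
p=cams.camera_params('wrist');im=cams.capture('wrist');cv2.imwrite('pics/w8.png',im[:,:,::-1]);np.save('w8.npy',p,allow_pickle=True)
print(proj(p,[tw((-121.8,-96.8,92)),tw((-121.8,-96.8,53))]))
E
```

```text
t 7.58 p [ 0.4671 -0.1356  0.1877] yaw 97.66 dp [-0.7  0.1 87.7] | 88.0 turn [-0.08 -0.05 -0.54] F [-0.6 -0.1 -0.1] open 0.0598
[[316.0822622  202.56563913]
 [315.98124597 190.99013904]]
```

View pics/w8.png

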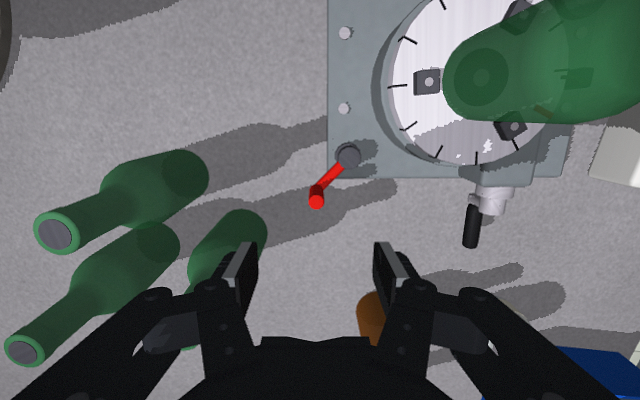

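>>> {"api": "arm_command", "payload": {"dp": [[-0.5, 0, 40], [-0.5, 0, 80], [-0.5, 0, 110], [-0.5, 0, 128], [-0.5, 0, 128]], "turn": [[0, 0, 0], [0, 0, 0], [0, 0, 0], [0, 0, 0], [0, 0, 0]], "hand": [-0.4, -0.4, -0.4, -0.4, -0.4]}}

```text
time: 8.05
eef_pos: [0.4655, -0.1357, 0.0572]
ee_rot: [[-0.129, 0.992, -0.005], [0.992, 0.129, 0.002], [0.002, -0.005, -1.0]]
contact_force: [-0.6, -0.4, 0.3]
opening: 0.0598
```

>>> {"api": "arm_command", "payload": {"dp": [[0, 0, 0], [0, 0, 0], [0, 0, 0], [0, 0, 0], [0, 0, 0]], "turn": [[0, 0, 0], [0, 0, 0], [0, 0, 0], [0, 0, 0], [0, 0, 0]], "hand": [0, 0.4, 1, 1, 1], "force": 25}}

```text
time: 8.47
eef_pos: [0.4682, -0.1368, 0.0617]
ee_rot: [[-0.131, 0.991, 0.002], [0.991, 0.131, -0.001], [-0.001, 0.002, -1.0]]
contact_force: [-2.6, -0.5, 10.0]
opening: 0.013
```

```bash
python3 - <<'E'
from h import *
t=tw((-121.8,-96.8,0))
plan([t[0],t[1],.060],97.66)
R=np.array(sensors.get_obs()['ee_rot'])
g0=np.array([-121.8,-96.8,0])
for b in(225,238,251,264,277,290,291.5):
    g=np.array([-90+45*np.cos(np.radians(b)),-65+45*np.sin(np.radians(b)),0])
    print(b,(R.T@(tw(g)-tw(g0))*1e3).round(1))
E
```

```text
t 8.47 p [ 0.4682 -0.1368  0.0617] yaw 97.5 dp [ 0.7 -1.   1.7] | 2.0 turn [ 0.09  0.07 -0.16] F [-2.6 -0.5 10. ] open 0.013
225 [-0. -0. -0.]
238 [-6.3  8.   0. ]
251 [-10.5  17.3   0. ]
264 [-12.6  27.3   0.1]
277 [-12.4  37.4   0.1]
290 [-9.9 47.3  0.1]
291.5 [-9.5 48.4  0.1]
```

>>> {"api": "arm_command", "payload": {"dp": [[-6, 8, 0], [-10.5, 17, 0], [-12.5, 27, 0], [-12.5, 37, 0], [-10, 47, 0]], "turn": [[0, 0, 0], [0, 0, 0], [0, 0, 0], [0, 0, 0], [0, 0, 0]], "hand": [1, 1, 1, 1, 1]}}

```text
time: 8.88
eef_pos: [0.5152, -0.1419, 0.0613]
ee_rot: [[-0.129, 0.992, -0.001], [0.992, 0.129, -0.002], [-0.002, -0.001, -1.0]]
contact_force: [-6.1, -8.7, 3.7]
opening: 0.0129
```

>>> {"api": "arm_command", "payload": {"dp": [[0.5, 1, 0], [0.5, 1, 0], [0.5, 1, 0]], "turn": [[0, 0, 0], [0, 0, 0], [0, 0, 0]], "hand": [1, 1, 1]}}

```text
time: 9.13
eef_pos: [0.5163, -0.1411, 0.0613]
ee_rot: [[-0.13, 0.992, 0.0], [0.992, 0.13, -0.002], [-0.002, -0.0, -1.0]]
contact_force: [-2.9, -8.3, 1.9]
opening: 0.013
```

```bash
python3 - <<'E'
from h import *
def inv(P,q=(.5739,-.0230,8.2)):
    c,s=np.cos(np.radians(q[2])),np.sin(np.radians(q[2]));d=np.array(P[:2])-q[:2]
    return np.array([c*d[0]+s*d[1],-s*d[0]+c*d[1]])*1e3
o=sensors.get_obs()
g=inv(o['eef_pos']);v=g-[-90,-65];print(g,np.degrees(np.arctan2(v[1],v[0]))%360,np.hypot(*v))
plan([.5,0,.1])
E
```

```text
[ -73.89993043 -108.69664957] 290.22636483116844 46.56833070013084
t 9.13 p [ 0.5163 -0.1411  0.0613] yaw 97.45 dp [142.    2.2 -39. ] | 147.0 turn [0. 0. 0.] F [-2.9 -8.3  1.9] open 0.013
```

>>> {"api": "arm_command", "payload": {"dp": [[0, 0, 0], [0, 0, 0], [0, 0, -30], [0, 0, -70], [0, 0, -110]], "turn": [[0, 0, 0], [0, 0, 0], [0, 0, 0], [0, 0, 0], [0, 0, 0]], "hand": [-0.4, -0.4, -0.4, -0.4, -0.4]}}

```text
time: 9.55
eef_pos: [0.5159, -0.1386, 0.1716]
ee_rot: [[-0.132, 0.991, -0.001], [0.991, 0.132, 0.001], [0.001, -0.001, -1.0]]
contact_force: [0.9, -0.4, 0.7]
opening: 0.0596
```

```bash
python3 - <<'E'
from h import *
t=tw((49,-175,0))
plan([t[0],t[1],.17],98.2)
E
```

```text
t 9.55 p [ 0.5159 -0.1386  0.1716] yaw 97.58 dp [-67.5 123.7   1.4] | 141.0 turn [-0.06 -0.07 -0.62] F [ 0.9 -0.4  0.7] open 0.0596
```

>>> {"api": "arm_command", "payload": {"dp": [[-20, 35, 1], [-40, 70, 1], [-60, 100, 1], [-67, 124, 1], [-67, 124, 1]], "turn": [[0, 0, -0.6], [0, 0, -0.6], [0, 0, -0.6], [0, 0, -0.6], [0, 0, -0.6]], "hand": [-0.4, -0.4, -0.4, -0.4, -0.4]}}

```text
time: 9.97
eef_pos: [0.652, -0.1901, 0.1695]
ee_rot: [[-0.141, 0.99, 0.002], [0.99, 0.141, 0.001], [0.0, 0.003, -1.0]]
contact_force: [-1.8, 1.5, -0.5]
opening: 0.06
```

```bash
python3 - <<'E'
from h import *
t=tw((49,-175,0))
plan([t[0],t[1],.17],98.2)
p=cams.camera_params('wrist');im=cams.capture('wrist');cv2.imwrite('pics/w9.png',im[:,:,::-1]);np.save('w9.npy',p,allow_pickle=True)
for a in(160,170,180):
    r=np.radians(a);A=45+30*np.sin(r);z=66+30*np.cos(r)
    print(a,proj(p,[tw((A,-117,z)),tw((A,-167,z))]).round(1).tolist())
print(proj(p,[tw((-90+45*np.cos(np.radians(290)),-65+45*np.sin(np.radians(290)),92))]))
E
```

```text
t 9.97 p [ 0.652  -0.1901  0.1695] yaw 98.1 dp [ 1.6 -4.5 -0.5] | 5.0 turn [ 0.15 -0.01 -0.1 ] F [-1.8  1.5 -0.5] open 0.06
160 [[317.3, 127.8], [317.3, 181.5]]
170 [[311.8, 127.8], [312.0, 181.2]]
180 [[306.1, 127.8], [306.6, 181.1]]
[[139.44303431 118.19878173]]
```

View pics/w9.png

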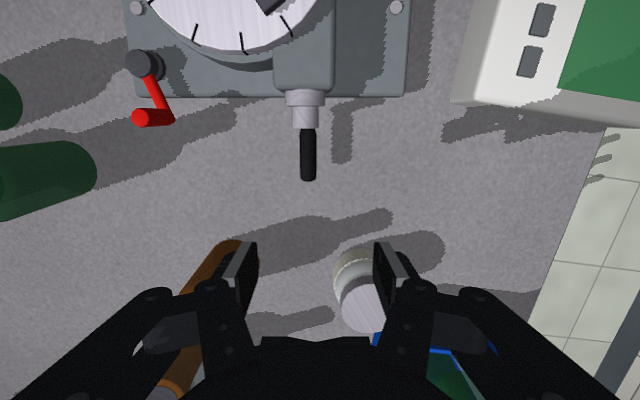

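```bash
python3 - <<'E'
from h import *
t=tw((46.6,-145,0));print(t)
plan([t[0],t[1],.018],98.2)
T=cams.camera_params('top');print(onz(T,(428,128),.075))
E
```

```text
[ 0.64070477 -0.15987105  0.        ]
t 10.02 p [ 0.6499 -0.1892  0.1692] yaw 98.15 dp [ 30.2  -5.1 151.2] | 154.0 turn [ 0.06 -0.05 -0.05] F [-0.8  0.6 -0.8] open 0.06
[ 0.72076625 -0.28410685  0.075     ]
```

>>> {"api": "arm_command", "payload": {"dp": [[30, -5, 30], [30, -5, 65], [30, -5, 100], [30, -5, 130], [30, -5, 140]], "turn": [[0, 0, 0], [0, 0, 0], [0, 0, 0], [0, 0, 0], [0, 0, 0]], "hand": [-0.4, -0.4, -0.4, -0.4, -0.4]}}

```text
time: 10.43
eef_pos: [0.6361, -0.1596, 0.0257]
ee_rot: [[-0.142, 0.99, -0.005], [0.99, 0.142, 0.001], [0.002, -0.005, -1.0]]
contact_force: [-0.9, -0.1, -0.4]
opening: 0.0598
```

>>> {"api": "arm_command", "payload": {"dp": [[0, 0, 6], [0, 0, 9], [0, 0, 9]], "turn": [[0, 0, 0], [0, 0, 0], [0, 0, 0]], "hand": [-0.4, -0.4, -0.4]}}

```text
time: 10.68
eef_pos: [0.6396, -0.1606, 0.0216]
ee_rot: [[-0.141, 0.99, 0.001], [0.99, 0.141, -0.0], [-0.0, 0.001, -1.0]]
contact_force: [-0.3, -0.0, -0.5]
opening: 0.0598
```

```bash
python3 - <<'E'
from h import *
t=tw((46.6,-145,0));plan([t[0],t[1],.018],98.2)
E
```

```text
t 10.68 p [ 0.6396 -0.1606  0.0216] yaw 98.13 dp [0.5 1.2 3.6] | 4.0 turn [ 0.08  0.02 -0.07] F [-0.3 -0.  -0.5] open 0.0598
```

>>> {"api": "arm_command", "payload": {"dp": [[0.5, 1, 3], [0.5, 1, 3], [0.5, 1, 3], [0.5, 1, 3], [0.5, 1, 3]], "turn": [[0, 0, 0], [0, 0, 0], [0, 0, 0], [0, 0, 0], [0, 0, 0]], "hand": [0, 0.3, 1, 1, 1], "force": 25}}

```text
time: 11.1
eef_pos: [0.6403, -0.1599, 0.018]
ee_rot: [[-0.141, 0.99, 0.001], [0.99, 0.141, -0.0], [-0.0, 0.001, -1.0]]
contact_force: [-0.1, 0.7, 5.0]
opening: 0.0152
```

```bash
python3 - <<'E'
from h import *
t=tw((46.6,-145,0));plan([t[0],t[1],.018],98.2)
cv2.imwrite('pics/w10.png',cams.capture('wrist')[:,:,::-1])
E
```

```text
t 11.1 p [ 0.6403 -0.1599  0.018 ] yaw 98.13 dp [-0.   0.4  0. ] | 0.0 turn [ 0.05  0.02 -0.07] F [-0.1  0.7  5. ] open 0.0152
```

View pics/w10.png

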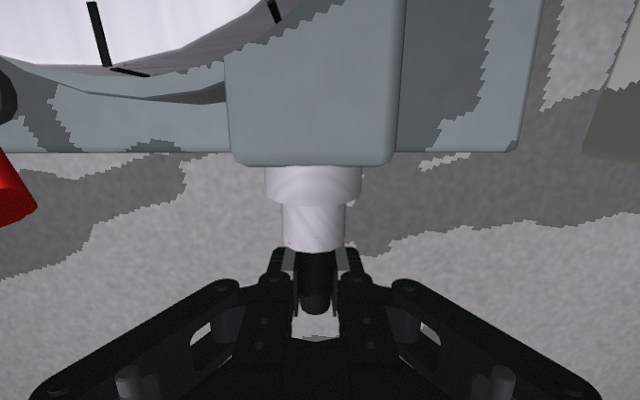

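>>> {"api": "arm_command", "payload": {"dp": [[0, -17, -4], [0, -28, -15], [0, -32, -30], [0, -28, -45], [0, -17, -56]], "turn": [[0, 0, 0], [0, 0, 0], [0, 0, 0], [0, 0, 0], [0, 0, 0]], "hand": [1, 1, 1, 1, 1]}}

```text
time: 11.57
eef_pos: [0.6237, -0.1622, 0.0749]
ee_rot: [[-0.141, 0.99, 0.003], [0.99, 0.141, 0.0], [-0.0, 0.003, -1.0]]
contact_force: [8.5, 4.4, -16.6]
opening: 0.0148
```

```bash
cat >> h.py <<'E'
def inv(P,q=(.5739,-.0230,8.2)):
    c,s=np.cos(np.radians(q[2])),np.sin(np.radians(q[2]));d=np.array(P[:2])-q[:2]
    return np.array([c*d[0]+s*d[1],-s*d[0]+c*d[1],P[2]])*1e3
def cr():
    o=sensors.get_obs();g=inv(np.array(o['eef_pos']));x=g[0]-45;z=g[2]+19-66
    print('t',round(o['time'],2),'g',g.round(1),'ang',(np.degrees(np.arctan2(x,z))%360).round(1),'r',np.hypot(x,z).round(1),'F',np.round(o['contact_force'],1),'open',round(o['opening'],4))
E
python3 -c "
from h import *
cr()"
```

```text
t 11.57 g [  29.4 -144.9   74.9] ang 330.8 r 32.0 F [  8.5   4.4 -16.6] open 0.0148
```

>>> {"api": "arm_command", "payload": {"dp": [[0, 15, -3], [0, 30, 1], [0, 41, 12], [0, 45, 27], [0, 41, 42]], "turn": [[0, 0, 0], [0, 0, 0], [0, 0, 0], [0, 0, 0], [0, 0, 0]], "hand": [1, 1, 1, 1, 1]}}

```text
time: 11.98
eef_pos: [0.6644, -0.1565, 0.0304]
ee_rot: [[-0.142, 0.99, 0.0], [0.99, 0.142, -0.0], [-0.0, 0.0, -1.0]]
contact_force: [-14.1, 1.1, 10.8]
opening: 0.0156
```

```bash
python3 -c "
from h import *
cr()"
```

```text
t 11.98 g [  70.5 -145.    30.4] ang 123.0 r 30.4 F [-14.1   1.1  10.8] open 0.0156
```

>>> {"api": "arm_command", "payload": {"dp": [[0, -11.5, 11], [0, -26.5, 15], [0, -41, 10.5], [0, -52, 0], [0, -56, -15]], "turn": [[0, 0, 0], [0, 0, 0], [0, 0, 0], [0, 0, 0], [0, 0, 0]], "hand": [1, 1, 1, 1, 1]}}

```text
time: 12.4
eef_pos: [0.6091, -0.1647, 0.0466]
ee_rot: [[-0.141, 0.99, 0.004], [0.99, 0.141, -0.0], [-0.001, 0.004, -1.0]]
contact_force: [20.2, 2.4, -1.6]
opening: 0.0151
```

```bash
python3 -c "
from h import *
cr()"
```

```text
t 12.4 g [  14.6 -145.3   46.6] ang 269.2 r 30.4 F [20.2  2.4 -1.6] open 0.0151
```

>>> {"api": "arm_command", "payload": {"dp": [[0, 5, -14], [0, 15.5, -25], [0, 30, -29], [0, 45, -25], [0, 56, -15]], "turn": [[0, 0, 0], [0, 0, 0], [0, 0, 0], [0, 0, 0], [0, 0, 0]], "hand": [1, 1, 1, 1, 1]}}

```text
time: 12.82
eef_pos: [0.6654, -0.1571, 0.0626]
ee_rot: [[-0.141, 0.99, 0.003], [0.99, 0.141, -0.001], [-0.002, 0.003, -1.0]]
contact_force: [-3.7, -1.5, -0.3]
opening: 0.0151
```

```bash
python3 -c "
from h import *
cr()"
```

```text
t 12.82 g [  71.5 -145.8   62.6] ang 59.4 r 30.8 F [-3.7 -1.5 -0.3] open 0.0151
```

>>> {"api": "arm_command", "payload": {"dp": [[0, 4, 15], [0, 0, 30], [0, -11, 41], [0, -26, 45], [0, -41, 41]], "turn": [[0, 0, 0], [0, 0, 0], [0, 0, 0], [0, 0, 0], [0, 0, 0]], "hand": [1, 1, 1, 1, 1]}}

```text
time: 13.23
eef_pos: [0.624, -0.1627, 0.0198]
ee_rot: [[-0.141, 0.99, 0.003], [0.99, 0.141, -0.0], [-0.001, 0.003, -1.0]]
contact_force: [13.3, 1.4, 20.6]
opening: 0.0147
```

```bash
python3 -c "
from h import *
cr()"
```

```text
t 13.23 g [  29.7 -145.4   19.8] ang 209.4 r 31.2 F [13.3  1.4 20.6] open 0.0147
```

>>> {"api": "arm_command", "payload": {"dp": [[0, -10.5, -11], [0, -14, -26], [0, -10, -40.5], [0, 0.5, -51], [0, 15, -55]], "turn": [[0, 0, 0], [0, 0, 0], [0, 0, 0], [0, 0, 0], [0, 0, 0]], "hand": [1, 1, 1, 1, 1]}}

```text
time: 13.65
eef_pos: [0.6371, -0.1617, 0.0762]
ee_rot: [[-0.14, 0.99, -0.0], [0.99, 0.14, -0.001], [-0.001, -0.0, -1.0]]
contact_force: [-2.6, -0.8, 10.6]
opening: 0.0149
```

```bash
python3 -c "
from h import *
cr()
p=cams.camera_params('wrist');im=cams.capture('wrist');cv2.imwrite('pics/w11.png',im[:,:,::-1]);np.save('w11.npy',p,allow_pickle=True)
cr()
"
```

```text
t 13.65 g [  42.7 -146.2   76.2] ang 355.6 r 29.3 F [-2.6 -0.8 10.6] open 0.0149
t 13.7 g [  46.3 -145.9   76.8] ang 2.6 r 29.8 F [ 3.2 -9.   8. ] open 0.0152
```

View pics/w11.png

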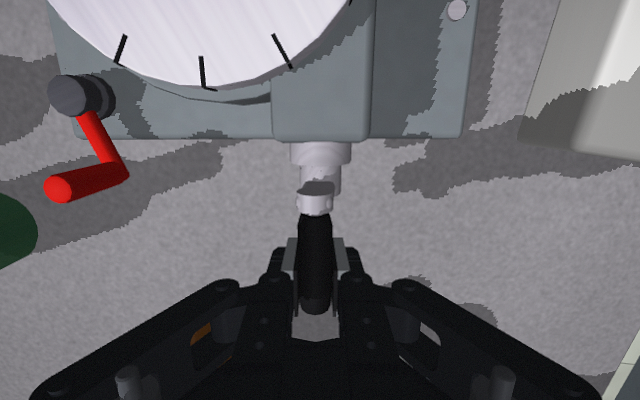

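>>> {"api": "arm_command", "payload": {"dp": [[0, 0, 0], [0, 0, 0], [0, 0, 0], [0, 0, -40], [0, 0, -80]], "turn": [[0, 0, 0], [0, 0, 0], [0, 0, 0], [0, 0, 0], [0, 0, 0]], "hand": [1, -0.4, -0.4, -0.4, -0.4]}}

```text
time: 14.12
eef_pos: [0.6355, -0.1596, 0.1529]
ee_rot: [[-0.142, 0.99, -0.006], [0.99, 0.142, 0.002], [0.003, -0.006, -1.0]]
contact_force: [1.1, -0.0, 0.2]
opening: 0.0596
```

```bash
python3 -c "
from h import *
t=tw((-74.6,-107.3,0));plan([t[0],t[1],.20],98.2)
"
```

```text
t 14.12 p [ 0.6355 -0.1596  0.1529] yaw 98.16 dp [  36.7 -116.4  -46.3] | 131.0 turn [-0.35 -0.16 -0.04] F [ 1.1 -0.   0.2] open 0.0596
```

>>> {"api": "arm_command", "payload": {"dp": [[0, 0, -40], [0, 0, -80], [0, 0, -120], [0, 0, -140], [0, 0, -140]], "turn": [[0, 0, 0], [0, 0, 0], [0, 0, 0], [0, 0, 0], [0, 0, 0]], "hand": [-0.4, -0.4, -0.4, -0.4, -0.4]}}

```text
time: 14.53
eef_pos: [0.6393, -0.1602, 0.3]
ee_rot: [[-0.141, 0.99, 0.006], [0.99, 0.141, -0.001], [-0.002, 0.006, -1.0]]
contact_force: [1.0, -0.1, -0.3]
opening: 0.0596
```

```bash
python3 -c "
from h import *
p=cams.camera_params('wrist');im=cams.capture('wrist');cv2.imwrite('pics/w12.png',im[:,:,::-1]);np.save('w12.npy',p,allow_pickle=True)
t=tw((-74.6,-107.3,0));plan([t[0],t[1],.20],98.2)
crop('pics/w12.png',150,0,400,200,3.2,'pics/w12c.png')
"
```

```text
t 14.58 p [ 0.6384 -0.1602  0.2971] yaw 98.13 dp [  37.6 -119.2   96.7] | 158.0 turn [ 0.16  0.06 -0.07] F [ 1.1 -0.1 -1.1] open 0.0598
```

View pics/w12c.png

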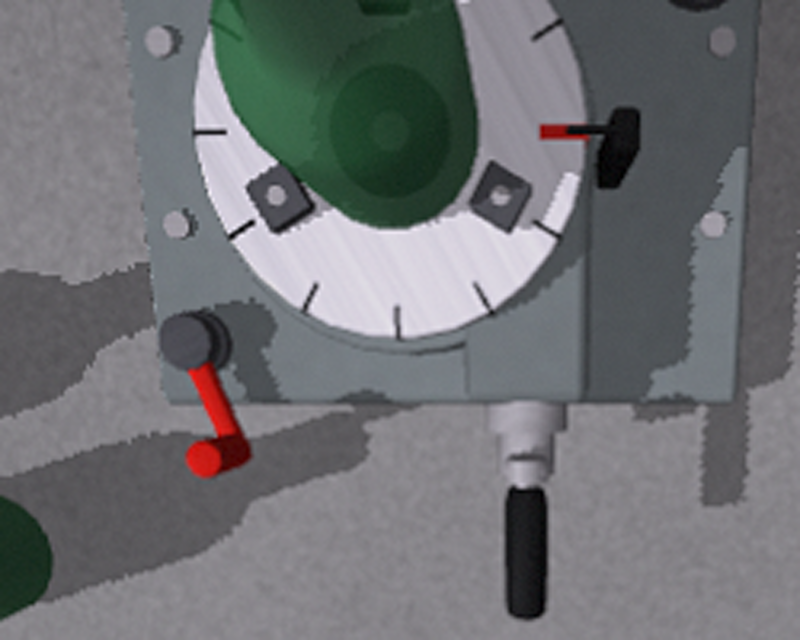

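>>> {"api": "arm_command", "payload": {"dp": [[10, -30, 20], [20, -65, 60], [30, -100, 90], [37, -119, 120], [37, -119, 150]], "turn": [[0, 0, 0], [0, 0, 0], [0, 0, 0], [0, 0, 0], [0, 0, 0]], "hand": [-0.4, -0.4, -0.4, -0.4, -0.4]}}

```text
time: 15.0
eef_pos: [0.5106, -0.1401, 0.1438]
ee_rot: [[-0.141, 0.99, -0.002], [0.99, 0.141, -0.0], [-0.0, -0.002, -1.0]]
contact_force: [3.4, -2.0, 0.1]
opening: 0.0602
```

```bash
python3 -c "
from h import *
t=tw((-74.6,-107.3,0));plan([t[0],t[1],.061],98.2)
"
```

```text
t 15.0 p [ 0.5106 -0.1401  0.1438] yaw 98.11 dp [-0.4  4.9 82.8] | 83.0 turn [-0.09  0.01 -0.09] F [ 3.4 -2.   0.1] open 0.0602
```

>>> {"api": "arm_command", "payload": {"dp": [[0, 4, 25], [0, 4, 50], [0, 4, 75], [0, 4, 83], [0, 4, 83]], "turn": [[0, 0, 0], [0, 0, 0], [0, 0, 0], [0, 0, 0], [0, 0, 0]], "hand": [-0.4, -0.4, -0.4, -0.4, -0.4]}}

```text
time: 15.42
eef_pos: [0.5165, -0.1392, 0.0596]
ee_rot: [[-0.142, 0.99, -0.005], [0.99, 0.142, 0.002], [0.002, -0.005, -1.0]]
contact_force: [-0.8, -1.2, -0.0]
opening: 0.0597
```

>>> {"api": "arm_command", "payload": {"dp": [[0, 0, 0], [0, 0, 0], [0, 0, 0], [0, 0, 0], [0, 0, 0]], "turn": [[0, 0, 0], [0, 0, 0], [0, 0, 0], [0, 0, 0], [0, 0, 0]], "hand": [0, 0.4, 1, 1, 1], "force": 25}}

```text
time: 15.83
eef_pos: [0.5165, -0.1406, 0.0633]
ee_rot: [[-0.141, 0.99, -0.004], [0.99, 0.141, -0.001], [-0.001, -0.004, -1.0]]
contact_force: [-19.0, -1.6, 21.8]
opening: 0.0132
```

```bash
python3 - <<'E'
from h import *
t=tw((-74.6,-107.3,0));plan([t[0],t[1],.061],98.2)
R=np.array(sensors.get_obs()['ee_rot'])
G=lambda b:tw(np.array([-90+45*np.cos(np.radians(b)),-65+45*np.sin(np.radians(b)),0]))
for b in(277,264,251,238,225,223.5):print(b,(R.T@(G(b)-G(290))*1e3).round(1))
E
```

```text
t 15.83 p [ 0.5165 -0.1406  0.0633] yaw 98.08 dp [ 0.9 -1.   2.3] | 3.0 turn [-0.23  0.04 -0.12] F [-19.   -1.6  21.8] open 0.0132
277 [-2.4 -9.9  0. ]
264 [ -2.5 -20.1   0.1]
251 [ -0.3 -30.    0.1]
238 [  4.  -39.2   0.2]
225 [ 10.4 -47.2   0.2]
223.5 [ 11.2 -48.1   0.2]
```

>>> {"api": "arm_command", "payload": {"dp": [[-2.5, -11, -2], [-2.5, -21, -2], [0, -31, -2], [4, -40.5, -2], [10.5, -48.5, -2]], "turn": [[0, 0, 0], [0, 0, 0], [0, 0, 0], [0, 0, 0], [0, 0, 0]], "hand": [1, 1, 1, 1, 1]}}

```text
time: 16.25
eef_pos: [0.4701, -0.1374, 0.0654]
ee_rot: [[-0.14, 0.99, 0.004], [0.99, 0.14, -0.001], [-0.002, 0.003, -1.0]]
contact_force: [5.7, -5.7, -2.6]
opening: 0.013
```

>>> {"api": "arm_command", "payload": {"dp": [[0.5, -1, 0], [0.5, -1, 0], [0.5, -1, 0]], "turn": [[0, 0, 0], [0, 0, 0], [0, 0, 0]], "hand": [1, 1, 1]}}

```text
time: 16.5
eef_pos: [0.4687, -0.1364, 0.0652]
ee_rot: [[-0.141, 0.99, 0.001], [0.99, 0.141, -0.001], [-0.001, 0.001, -1.0]]
contact_force: [-2.2, -1.2, 11.4]
opening: 0.0131
```

```bash
python3 - <<'E'
from h import *
o=sensors.get_obs()
g=inv(o['eef_pos']);v=g[:2]-[-90,-65];print(g,np.degrees(np.arctan2(v[1],v[0]))%360,np.hypot(*v),o['contact_force'])
E
```

```text
[-120.25010304  -97.22661344   65.15654388] 226.81200217942438 44.19981162499695 [-2.18639802 -1.17033749 11.35564639]
```

>>> {"api": "arm_command", "payload": {"dp": [[2, -2, 0], [2, -2, 0], [2, -2, 0]], "turn": [[0, 0, 0], [0, 0, 0], [0, 0, 0]], "hand": [1, 1, 1]}}

```text
time: 16.75
eef_pos: [0.4675, -0.1352, 0.0652]
ee_rot: [[-0.141, 0.99, 0.002], [0.99, 0.141, -0.001], [-0.001, 0.002, -1.0]]
contact_force: [2.6, -5.6, 6.3]
opening: 0.0128
```

```bash
python3 - <<'E'
from h import *
o=sensors.get_obs()
g=inv(o['eef_pos']);v=g[:2]-[-90,-65];print(g,np.degrees(np.arctan2(v[1],v[0]))%360,np.hypot(*v),o['contact_force'])
E
```

```text
[-121.31888227  -95.89444201   65.22738321] 224.60911495486604 43.992487239658075 [ 2.63206381 -5.57929757  6.27330749]
```

>>> {"api": "arm_command", "payload": {"dp": [[-1, 1, 0], [-1, 1, 0], [-1, 1, -30], [-1, 1, -70], [-1, 1, -110]], "turn": [[0, 0, 0], [0, 0, 0], [0, 0, 0], [0, 0, 0], [0, 0, 0]], "hand": [-0.4, -0.4, -0.4, -0.4, -0.4]}}

```text
time: 17.17
eef_pos: [0.4662, -0.1344, 0.175]
ee_rot: [[-0.142, 0.99, -0.003], [0.99, 0.142, 0.002], [0.002, -0.003, -1.0]]
contact_force: [1.7, -0.4, 0.3]
opening: 0.0594
```

```bash
python3 - <<'E'
from h import *
p=cams.camera_params('wrist');im=cams.capture('wrist');cv2.imwrite('pics/w13.png',im[:,:,::-1])
for b in(225,228,232):print(proj(p,[tw((-90+45*np.cos(np.radians(b)),-65+45*np.sin(np.radians(b)),92))]))
crop('pics/w13.png',200,50,500,300,2.5,'pics/w13c.png')
b=.65
t=tw((110-180*np.cos(b)-20,75+180*np.sin(b),0));print(t)
plan([t[0],t[1],.33],8.2)
print(np.round(sensors.get_obs()['joints'],1))
E
```

```text
[[317.08756077 208.76118041]]
[[319.18861106 210.66270305]]
[[322.13544823 213.02008551]]
[0.49491555 0.15145164 0.        ]
t 17.22 p [ 0.4698 -0.135   0.1827] yaw 98.18 dp [ 279.6   66.5 -147.5] | 323.0 turn [ 0.37 -0.18 89.98] F [ 5.  -0.5 10.3] open 0.0596
[ 30.   11.5 -24.  117.3   6.   51.9  10.9]
```

View pics/w13c.png

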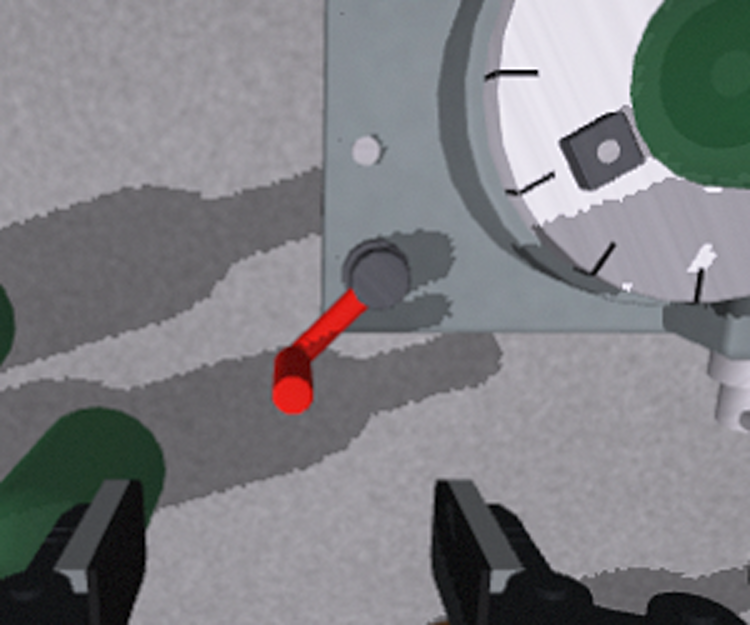

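```bash
python3 - <<'E'
from h import *
t=tw((-86,167,0));print(t,np.hypot(t[0],t[1]))
plan([t[0],t[1],.31],28)
E
```

```text
[0.46496021 0.13002654 0.        ] 0.48279902716773637
t 17.22 p [ 0.4698 -0.135   0.1827] yaw 98.18 dp [ 262.7   33.7 -127.7] | 294.0 turn [ 0.38 -0.11 70.18] F [ 5.  -0.5 10.3] open 0.0596
```

>>> {"api": "arm_command", "payload": {"dp": [[0, 0, -35], [10, 0, -70], [30, 5, -105], [65, 10, -125], [105, 15, -128]], "turn": [[0, 0, 0], [0, 0, 7], [0, 0, 14], [0, 0, 21], [0, 0, 28]], "hand": [-0.4, -0.4, -0.4, -0.4, -0.4]}}

```text
time: 17.63
eef_pos: [0.4688, -0.0355, 0.3055]
ee_rot: [[0.325, 0.946, 0.005], [0.946, -0.325, -0.001], [0.001, 0.005, -1.0]]
contact_force: [1.6, 0.1, -0.2]
opening: 0.0596
```

```bash
python3 - <<'E'
from h import *
t=tw((-86,167,0))
plan([t[0],t[1],.31],28)
E
```

```text
t 17.63 p [ 0.4688 -0.0355  0.3055] yaw 71.01 dp [155.3 -57.4  -4.6] | 166.0 turn [ 0.25 -0.16 43.01] F [ 1.6  0.1 -0.2] open 0.0596
```

>>> {"api": "arm_command", "payload": {"dp": [[38, -14, -4], [76, -28, -4], [114, -42, -4], [150, -57, -4], [155, -57, -4]], "turn": [[0, 0, 7], [0, 0, 14], [0, 0, 21], [0, 0, 28], [0, 0, 35]], "hand": [-0.4, -0.4, -0.4, -0.4, -0.4]}}

```text
time: 18.05
eef_pos: [0.4621, 0.1282, 0.3059]
ee_rot: [[0.747, 0.665, -0.0], [0.665, -0.747, 0.0], [0.0, -0.0, -1.0]]
contact_force: [0.2, 0.4, 0.1]
opening: 0.0599
```

>>> {"api": "arm_command", "payload": {"dp": [[0, 0, 0], [0, 0, 0], [0, 0, 0]], "turn": [[0, 0, 7], [0, 0, 8], [0, 0, 8]], "hand": [-0.4, -0.4, -0.4]}}

```text
time: 18.3
eef_pos: [0.4627, 0.1254, 0.3055]
ee_rot: [[0.829, 0.559, -0.001], [0.559, -0.829, -0.0], [-0.001, -0.0, -1.0]]
contact_force: [-0.9, -0.9, 0.1]
opening: 0.0598
```

```bash
python3 - <<'E'
from h import *
t=tw((-86,167,0))
plan([t[0],t[1],.31],28)
p=cams.camera_params('wrist');im=cams.capture('wrist');cv2.imwrite('pics/w14.png',im[:,:,::-1]);np.save('w14.npy',p,allow_pickle=True)
for b in(.55,.6,.65,.7,.75):print(b,proj(p,[tw((110-180*np.cos(b),75+180*np.sin(b),z)) for z in(205,162)]).round(0).tolist())
E
```

```text
t 18.3 p [0.4627 0.1254 0.3055] yaw 33.99 dp [ 4.5 -2.6 -4.5] | 7.0 turn [-0.01  0.04  5.99] F [-0.9 -0.9  0.1] open 0.0598
0.55 [[332.0, 148.0], [330.0, 143.0]]
0.6 [[327.0, 139.0], [325.0, 135.0]]
0.65 [[322.0, 129.0], [321.0, 127.0]]
0.7 [[317.0, 119.0], [317.0, 118.0]]
0.75 [[313.0, 108.0], [313.0, 109.0]]
```

View pics/w14.png

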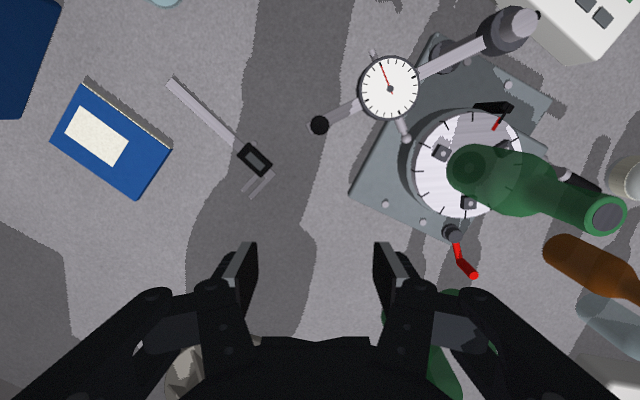

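```bash
python3 - <<'E'
from h import *
p=np.load('w14.npy',allow_pickle=True).item()
X=onz(p,(319.5,125),.205);g=inv(X);print(X,g,np.hypot(g[0]-110,g[1]-75))
b=np.arctan2(g[1]-75,110-g[0]);print(b)
plan([X[0],X[1],.30],34);plan([X[0],X[1],.174],34)
E
```

```text
[0.51624647 0.15753294 0.205     ] [-31.31487039 186.91027328 205.        ] 180.26037240378673
0.6697955321770412
t 18.35 p [0.4628 0.1249 0.3055] yaw 34.03 dp [62.6  2.8  5.5] | 63.0 turn [-0.    0.04  0.03] F [ 0.7  0.1 -0.2] open 0.0595
t 18.35 p [0.4628 0.1249 0.3055] yaw 34.03 dp [ 62.6   2.9 131.5] | 146.0 turn [-0.    0.04  0.03] F [ 0.7  0.1 -0.2] open 0.0595
```

>>> {"api": "arm_command", "payload": {"dp": [[35, 2, 0], [62.5, 3, 20], [62.5, 3, 55], [62.5, 3, 90], [62.5, 3, 120]], "turn": [[0, 0, 0], [0, 0, 0], [0, 0, 0], [0, 0, 0], [0, 0, 0]], "hand": [-0.4, -0.4, -0.4, -0.4, -0.4]}}

```text
time: 18.77
eef_pos: [0.5163, 0.1568, 0.1835]
ee_rot: [[0.829, 0.559, -0.001], [0.559, -0.829, -0.0], [-0.001, -0.0, -1.0]]
contact_force: [0.7, -0.1, 0.8]
opening: 0.0597
```

>>> {"api": "arm_command", "payload": {"dp": [[0, 0, 8], [0, 0, 11], [0, 0, 11]], "turn": [[0, 0, 0], [0, 0, 0], [0, 0, 0]], "hand": [-0.4, -0.4, -0.4]}}

```text
time: 19.02
eef_pos: [0.5168, 0.1576, 0.1753]
ee_rot: [[0.83, 0.558, -0.0], [0.558, -0.83, 0.0], [-0.0, -0.0, -1.0]]
contact_force: [-0.3, -0.4, 1.3]
opening: 0.0603
```

```bash
python3 - <<'E'
from h import *
plan([.5162,.1575,.174],34)
E
```

```text
t 19.02 p [0.5168 0.1576 0.1753] yaw 33.89 dp [-0.6 -0.3  1.3] | 1.0 turn [-0.    0.   -0.11] F [-0.3 -0.4  1.3] open 0.0603
```

>>> {"api": "arm_command", "payload": {"dp": [[0, 0, 0], [0, 0, 0], [0, 0, 0], [0, 0, 0], [0, 0, 0]], "turn": [[0, 0, 0], [0, 0, 0], [0, 0, 0], [0, 0, 0], [0, 0, 0]], "hand": [0, 0.4, 1, 1, 1], "force": 25}}

```text
time: 19.43
eef_pos: [0.5172, 0.1581, 0.1759]
ee_rot: [[0.83, 0.557, 0.002], [0.557, -0.831, 0.0], [0.002, 0.001, -1.0]]
contact_force: [0.5, -1.3, 8.6]
opening: 0.0154
```

```bash
python3 - <<'E'
from h import *
plan([.5162,.1575,.174],34)
cv2.imwrite('pics/w15.png',cams.capture('wrist')[:,:,::-1])
R=np.array(sensors.get_obs()['ee_rot'])
G=lambda b:tw(np.array([110-180*np.cos(b),75+180*np.sin(b),0]))
for b in(.60,.53,.46,.39,.32,.25,.18,.12,.06,.0,-.02):print(b,(R.T@(G(b)-G(.67))*1e3).round(1))
E
```

```text
t 19.43 p [0.5172 0.1581 0.1759] yaw 33.85 dp [-1.2 -0.1  1.9] | 2.0 turn [ 0.06 -0.11 -0.15] F [ 0.5 -1.3  8.6] open 0.0154
0.6 [-11.1   5.9  -0. ]
0.53 [-21.8  12.6  -0. ]
0.46 [-32.  20.  -0.]
0.39 [-41.7  28.1  -0.1]
0.32 [-50.7  36.8  -0.1]
0.25 [-59.1  46.2  -0.1]
0.18 [-66.9  56.1  -0.1]
0.12 [-73.   65.1  -0.1]
0.06 [-78.5  74.3  -0.1]
0.0 [-83.5  83.9  -0.1]
-0.02 [-85.   87.2  -0.1]
```

View pics/w15.png

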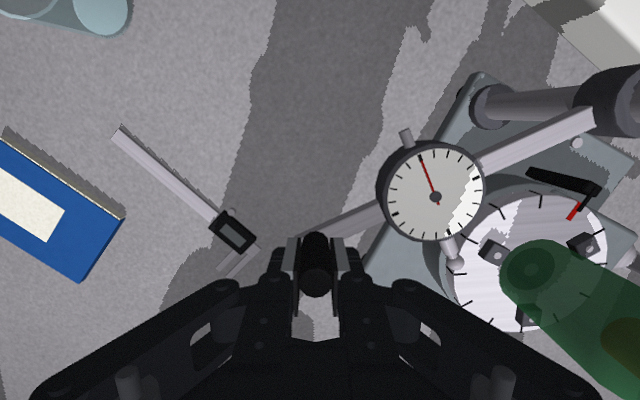

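>>> {"api": "arm_command", "payload": {"dp": [[-11, 6, 0], [-22, 12.5, 0], [-32, 20, 0], [-41.5, 28, 0], [-50.5, 37, 0]], "turn": [[0, 0, 0], [0, 0, 0], [0, 0, 0], [0, 0, 0], [0, 0, 0]], "hand": [1, 1, 1, 1, 1]}}

```text
time: 19.9
eef_pos: [0.494, 0.0999, 0.1757]
ee_rot: [[0.83, 0.558, -0.0], [0.558, -0.83, 0.001], [-0.0, -0.001, -1.0]]
contact_force: [-11.7, 5.1, 18.1]
opening: 0.015
```

```bash
cat >> h.py <<'E'
def ga():
    o=sensors.get_obs();g=inv(o['eef_pos'])
    print(round(o['time'],2),g.round(1),'b',np.arctan2(g[1]-75,110-g[0]).round(3),'r',np.hypot(g[1]-75,110-g[0]).round(1),'F',np.round(o['contact_force'],1),'op',o['opening'])
    R=np.array(o['ee_rot'])
    G=lambda b:tw(np.array([110-180*np.cos(b),75+180*np.sin(b),0]))
    for b in(.25,.18,.12,.06,.0,-.02):print(b,(R.T@(G(b)-np.array([*o['eef_pos'][:2],0]))*1e3).round(1))
E
python3 -c "
from h import *
ga()"
```

```text
19.9 [-61.5 133.1 175.7] b 0.326 r 181.1 F [-11.7   5.1  18.1] op 0.015047921734268214
0.25 [-8.5 10.9 -0. ]
0.18 [-16.2  20.9  -0. ]
0.12 [-22.3  29.8  -0. ]
0.06 [-27.9  39.   -0. ]
0.0 [-32.9  48.6  -0. ]
-0.02 [-34.4  51.9  -0. ]
```

>>> {"api": "arm_command", "payload": {"dp": [[-8.5, 10, -1], [-16, 20, -1.5], [-22, 29, -1.5], [-27.5, 38, -1.5], [-30, 43, -1.5]], "turn": [[0, 0, 0], [0, 0, 0], [0, 0, 0], [0, 0, 0], [0, 0, 0]], "hand": [1, 1, 1, 1, 1]}}

```text
time: 20.32
eef_pos: [0.4917, 0.0454, 0.1757]
ee_rot: [[0.831, 0.557, -0.004], [0.557, -0.831, -0.001], [-0.004, -0.001, -1.0]]
contact_force: [-16.7, 0.9, 2.4]
opening: 0.0148
```

```bash
python3 -c "
from h import *
ga()"
```

```text
20.32 [-71.6  79.5 175.7] b 0.025 r 181.7 F [-16.7   0.9   2.4] op 0.014754457816222867
0.25 [ 23.8 -33.   -0.1]
0.18 [ 16.1 -23.1  -0. ]
0.12 [ 10.  -14.1  -0. ]
0.06 [ 4.5 -4.9 -0. ]
0.0 [-0.5  4.7 -0. ]
-0.02 [-2.  8. -0.]
```

>>> {"api": "arm_command", "payload": {"dp": [[-1.5, 3, 0], [-2.5, 6, 0], [-2.5, 6, 0], [-2.5, 6, 0]], "turn": [[0, 0, 0], [0, 0, 0], [0, 0, 0], [0, 0, 0]], "hand": [1, 1, 1, 1]}}

```text
time: 20.65
eef_pos: [0.4926, 0.0405, 0.1757]
ee_rot: [[0.83, 0.558, -0.005], [0.558, -0.83, -0.001], [-0.005, -0.002, -1.0]]
contact_force: [-17.6, 2.5, 5.9]
opening: 0.0153
```

```bash
python3 -c "
from h import *
ga()
cv2.imwrite('pics/w16.png',cams.capture('wrist')[:,:,::-1])"
```

```text
20.65 [-71.5  74.5 175.7] b -0.003 r 181.5 F [-17.6   2.5   5.9] op 0.01526952569241174
0.25 [ 25.9 -37.6  -0. ]
0.18 [ 18.1 -27.6  -0. ]
0.12 [ 12.1 -18.7  -0. ]
0.06 [ 6.5 -9.4 -0. ]
0.0 [ 1.6  0.1 -0. ]
-0.02 [ 0.   3.4 -0. ]
```

View pics/w16.png

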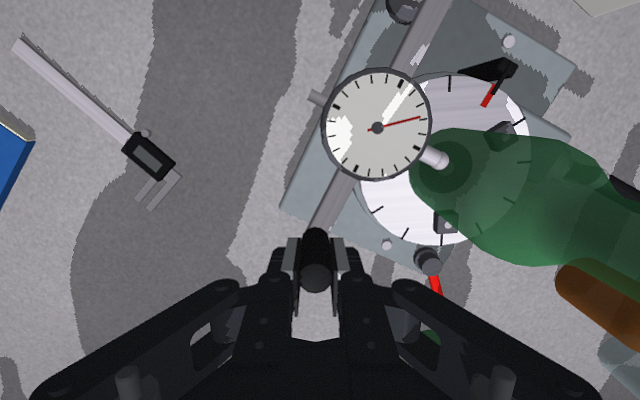

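>>> {"api": "arm_command", "payload": {"dp": [[-1.5, -1, 0], [-1.5, -1, 0], [-1.5, -1, 0], [-1.5, -1, 0], [-1.5, -1, 0]], "turn": [[0, 0, 0], [0, 0, 0], [0, 0, 0], [0, 0, 0], [0, 0, 0]], "hand": [1, 1, 0.3, 0, -0.2]}}

```text
time: 21.12
eef_pos: [0.4941, 0.0402, 0.1767]
ee_rot: [[0.831, 0.557, 0.001], [0.557, -0.831, -0.0], [0.001, 0.001, -1.0]]
contact_force: [0.3, -0.1, 0.4]
opening: 0.0503
```

```bash
python3 -c "
from h import *
ga()
p=cams.camera_params('wrist')
cv2.imwrite('pics/w17.png',cams.capture('wrist')[:,:,::-1])
print(proj(p,[tw((-70,75,z)) for z in(205,162)]))"
```

```text
21.12 [-69.9  74.  176.7] b -0.006 r 179.9 F [ 0.3 -0.1  0.4] op 0.05027124025881916
0.25 [ 24.7 -38.7  -0. ]
0.18 [ 16.9 -28.8  -0. ]
0.12 [ 10.9 -19.8  -0. ]
0.06 [  5.3 -10.6  -0. ]
0.0 [ 0.4 -1.  -0. ]
-0.02 [-1.1  2.3  0. ]
[[313.7548244  280.09458284]
 [313.96038355 240.04864016]]
```

View pics/w17.png

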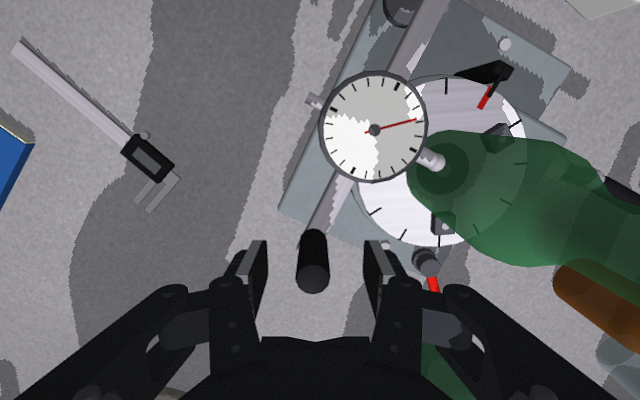

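>>> {"api": "arm_command", "payload": {"dp": [[0, 0, -25], [0, 0, -60], [0, 0, -100], [0, 0, -140], [0, 0, -160]], "turn": [[0, 0, 0], [0, 0, 0], [0, 0, 0], [0, 0, 0], [0, 0, 0]], "hand": [-0.2, -0.2, -0.2, -0.2, -0.2]}}

```text
time: 21.58
eef_pos: [0.4947, 0.0407, 0.3411]
ee_rot: [[0.83, 0.557, 0.005], [0.557, -0.83, 0.0], [0.004, 0.003, -1.0]]
contact_force: [0.6, 0.0, 1.5]
opening: 0.0514
```

>>> {"api": "arm_command", "payload": {"dp": [[0, 0, 0], [0, 0, 0], [0, 0, 0]], "turn": [[0, 0, 0], [0, 0, 0], [0, 0, 0]], "hand": [-0.2, -0.2, -0.2]}}

```text
time: 21.83
eef_pos: [0.4934, 0.0402, 0.3356]
ee_rot: [[0.831, 0.557, -0.001], [0.557, -0.831, -0.0], [-0.001, -0.0, -1.0]]
contact_force: [0.1, 0.5, -1.1]
opening: 0.051
```

```bash
python3 -c "
from h import *
p=cams.camera_params('wrist')
cv2.imwrite('pics/w18.png',cams.capture('wrist')[:,:,::-1]);cv2.imwrite('pics/t18.png',cams.capture('top')[:,:,::-1])
np.save('w18.npy',p,allow_pickle=True)
print(proj(p,[tw((-70,75,205)),tw((0,0,275)),tw((-121.8,-96.8,92)),tw((58,0,102))]).round(1).tolist())
print(sensors.get_obs()['eef_pos'])
crop('pics/t18.png',250,110,570,310,2.5,'pics/t18c.png')"
```

```text
[[314.7, 189.5], [453.4, 172.1], [406.0, 251.0], [415.3, 102.9]]
[0.49317787 0.04019167 0.33510368]
```

View pics/w18.png

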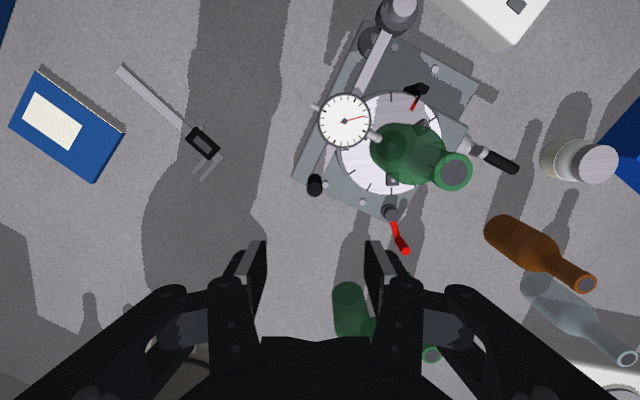

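View pics/t18c.png

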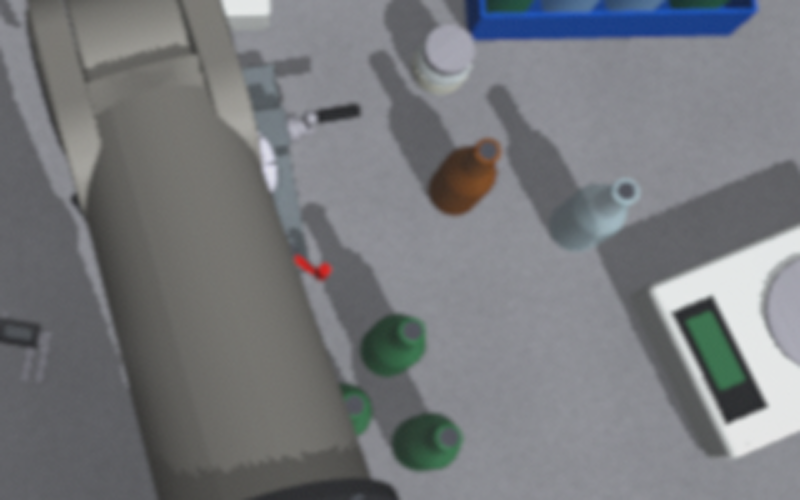

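```bash
python3 -c "
from h import *
p=np.load('w18.npy',allow_pickle=True).item()
crop('pics/w18.png',290,70,490,260,4,'pics/w18c.png')
for b in(-.03,0,.03,.06,.09):print(b,((proj(p,[tw((110-180*np.cos(b),75+180*np.sin(b),z)) for z in(205,162)])-[290,70])*4).round(1).tolist())
print(((proj(p,[tw((110,75,190))])-[290,70])*4))
"
```

```text
-0.03 [[119.2, 487.1], [116.7, 447.3]]
0 [[98.9, 478.0], [99.0, 439.3]]
0.03 [[78.8, 468.3], [81.4, 430.7]]
0.06 [[58.9, 457.9], [64.1, 421.6]]
0.09 [[39.2, 446.9], [46.9, 411.9]]
[[ 460.42249373 -269.05609345]]
```

View pics/w18c.png

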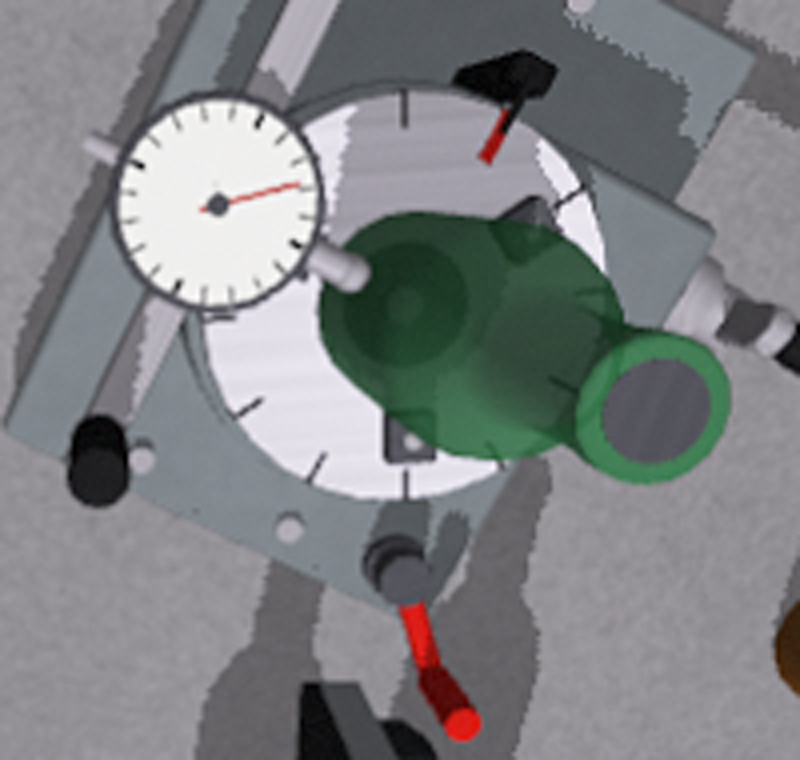

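```bash
python3 -c "
from cell import sign_off,sensors
print(sensors.get_obs()['dq'],sensors.get_obs()['contact_force'])
print(sign_off())"
```

```text
[-0.06622434  0.26040992 -0.02400417 -0.00087453 -0.07040394  0.00351889
 -0.04567425] [ 0.65942811  0.61155427 -0.81719165]
the job is handed in; nothing more can be done
None
```

I took the green bottle farthest to the robot's right and stood it on the turntable, then let go. I swung the clamp free, cranked about 2.5 turns until the handle was straight up, locked the clamp again, swung the gauge arm home and let go. I handed the job in at about 22 s; the hand-in gave no verdict.

**Last checks, from the final wrist picture:**
- **Bottle:** upright, and about 1 mm or less from the table centre.
- **Red line:** at the pointer.
- **Clamp lever:** where it stands when locked, and felt against its stop when I closed it.
- **Gauge arm:** at about 0 rad, with the plunger on the bottle and the needle moved. I did not measure the plunger's travel directly.
- **Robot:** clear of everything, with contact force near zero.
- **Bystanders:** amber and clear bottles, jar, caliper and notebook looked unmoved in the last pictures. The beaker and wash bottle were out of view there, but the arm did not go near them.

**Disagreement:** the bottle's grasp height read about 143 mm from its mouth's size in the picture, but 138 mm from the contact when I set it down. I went by the contact, and the later pictures agreed.

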